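# Sort the glazed flasks by size and flag the batch

### The job

Sort the three black flasks standing loose on the bench into the two wooden row boards by size: each one upright and flat down in the lane beside the flask of its own size, with its flat faces along the row like that one. When all three are in, hang the aluminium batch flag over the rail, on the half nearer the robot, then slide it along the bar until it is centred on the black band, in line with the two brass studs, and leave it hanging there. Do not knock anything over, and leave the flasks already in the rows and everything else where they are.

Things in the scene. Friction and masses are not known exactly. Their poses are not given: they have to be found in the camera images.
- flask_a: LARGE black-glazed round flask: upright disc 80 mm across, 36 mm thick, flat faces (disc axis = body x, centre 46 mm up), on a foot 36 (x) by 56 (y) by 10 mm; neck and 16 mm cork on top, 108 mm high in all. Origin: centre of the foot's underside, z up. 0.3 kg. Grip across its thickness. To be sorted
- flask_b: LARGE black-glazed round flask: upright disc 80 mm across, 36 mm thick, flat faces (disc axis = body x, centre 46 mm up), on a foot 36 (x) by 56 (y) by 10 mm; neck and 16 mm cork on top, 108 mm high in all. Origin: centre of the foot's underside, z up. 0.3 kg. Grip across its thickness. To be sorted
- flask_c: SMALL black-glazed round flask, same shape: disc 62 mm across, 32 mm thick (disc axis = body x, centre 37 mm up), foot 32 (x) by 42 (y) by 10 mm; 16 mm cork, 90 mm high in all. Origin: centre of the foot's underside, z up. 0.17 kg. Grip across its thickness. To be sorted
- row_large: wooden row board for large flasks, fixed, 260 (x) by 80 mm. Lane along body x, 64 mm wide between side ribs; lane floor 10 mm above the origin (centre of underside), rib tops 24 mm, dark end stop 32 mm high at the +x end (face at x=+122). A flask of that size already stands at x=+90 mm, foot across the lane, flat faces along it; room for two more at x=+10 and -70 mm
- row_small: wooden row board for small flasks, fixed, 260 (x) by 66 mm. Lane along body x, 50 mm wide between side ribs; lane floor 10 mm above the origin (centre of underside), rib tops 24 mm, dark end stop 32 mm high at the +x end (face at x=+122). A flask of that size already stands at x=+90 mm, foot across the lane, flat faces along it; room for two more at x=+10 and -70 mm
- large_sample: LARGE black-glazed round flask: upright disc 80 mm across, 36 mm thick, flat faces (disc axis = body x, centre 46 mm up), on a foot 36 (x) by 56 (y) by 10 mm; neck and 16 mm cork on top, 108 mm high in all. Origin: centre of the foot's underside, z up. 0.3 kg. Grip across its thickness. Already in the large row; stays there
- small_sample: SMALL black-glazed round flask, same shape: disc 62 mm across, 32 mm thick (disc axis = body x, centre 37 mm up), foot 32 (x) by 42 (y) by 10 mm; 16 mm cork, 90 mm high in all. Origin: centre of the foot's underside, z up. 0.17 kg. Grip across its thickness. Already in the small row; stays there
- flag: batch flag: folded aluminium saddle, 40 (x) by 28 mm (y), open below; two legs 4 mm thick, 60 mm high, 20 mm gap between them (along y); crown at 60 to 64 mm; on it a grey grip tab 32 (x) by 12 mm (y), 64 to 94 mm high. Stands on its legs. Origin: centre between their lower edges, z up. 60 g. Hung, the bar runs along its x between the legs, under the crown
- rail: flag rail, fixed: steel bar 12 mm thick along body x, its top 116 mm above the table, between two posts at x = -125 (end nearer the robot) and +125 mm with 18 mm balls (tops at 121 mm), on a base plate 270 by 60 by 12 mm. Origin: centre of the underside. When the flag hangs there, the origin of the flag is 56 mm above this one
- rail_mark (a point): the mark: top of the bar in the middle of its 12 mm wide black band, 60 mm along +x from the rail's middle; two small brass studs, 30 mm high, stand on the base at either side below it
- spare_cork: spare cork, 18 mm wide, 22 mm high, bystander; origin under its centre
- water_cup: clear cup, 72 mm wide, 80 mm high, bystander; origin under its centre
- tape_roll: roll of green tape, 90 mm wide, 24 mm high, bystander; origin under its centre
- squeegee: flat blue scraper 60 x 100 x 5 mm, bystander; origin under its centre
- brush: hand brush lying on the table, bystander
- spray_bottle: white bottle 54 mm wide, 130 mm high, bystander; origin under its centre
There are look-alikes about, which are no part of the job. Of the things that look like the flag, take the one that is farthest to the robot's left at the start. What is shaped like the flask_c but blue is not meant.

How it is judged:
By the outcome, as a careful person would: the job done as asked, in the order asked, and still so for the second after the job is handed in, with the robot touching nothing.
It also fails if it takes over 72 s, if anything falls off the work surface, if the arm or the gripper's body presses on something with over 40 N, if the wrist force passes 120 N, or if a joint passes its speed limit or range.

### The arm

A 6-joint arm with a two-finger parallel gripper is mounted at the origin on the work surface. World frame = base frame: x ahead of the robot, y to its left, z up, the work surface at z = 0. Lengths are in mm, angles in rad, forces in N, time in s.
With the tool pointing down it reaches from about 350 to 875 mm from the base axis. Payload 4.2 kg.
Tool frame: the origin (TCP) lies midway between the tips of the shut fingers; the grasp point (between the pads) lies 19 mm behind it (arm.tcp_to_grasp is the distance from the TCP to the grasp point, in mm); z points along the fingers, y is the line along which they close (so a half turn about z gives the same grasp; the last joint's range is limited). The gripper opens to 85 mm and grips with 20 to 120 N. Pads are 22 mm wide; open, the fingers measure 114 mm over their backs; the gripper's body (76 mm by 85 mm) begins 54 mm behind the grasp point. The pads swing forward as they close: fully open they stand 13 mm farther back than shut.
Start: joints at [1.369, 0.385, 0.008, 0, -1.194, -0.259], TCP at [277.882, 559.804, 231.312] pointing down, gripper open.
Joint ranges: [-3.14, 3.14], [-1.21, 2.06], [-1.07, 1.41], [-3.16, 2.05], [-2.99, -0.16], [-3.1, 3.1]. Speed limits (rad/s): [2.79, 2.79, 3.14, 3.14, 3.14, 3.14].

### API

Orientations are given as a unit quaternion [x, y, z, w].
In Python, from bench import arm, get_image gives the robot as it stands.
- The arm moves only by the tool drive_tool, never from a script. Its argument "deltas" is a list of rows, each a list of 2 entries, a list of its own where there are three numbers: the shift along the tool's x, y, z in cm, then the turn, a rotation vector about the tool's x, y, z in degrees. In form: [[[x, y, z], [ax, ay, az]], ...]. A call has 1 to 12 rows; each row shifts and turns the commanded pose from where the row before left it, along the tool's axes as they then stand; what a row does not reach is not made up. A row lasts 1/10 s, in which the tool goes at most 50 mm and 8.59 degrees, less where a joint would pass 70% of its speed; a pose out of reach is approached as far as the arm can. A call with a gripper value outside its range is refused whole. "claw" is the finger opening in cm, from 0 to 8.54, set as the call begins (left out, the last holds). The fingers move at their own pace and stop on an object; the grip force is fixed at half the most. Time passes only in rows, so rows that do not move let the fingers close. It gives the time, the measured TCP pose, the force, the opening and the grip force at its end, in the units of the state.
- arm.read_state(): the state, without advancing time (a new reading comes with each control period).
- get_image(name): name is "scene" or "top" or "wrist"; returns a dict with "img" (420x560x3 uint8, red, green, blue), "fx", "fy", "cx", "cy" (pixels), "D" ([k1, k2, p1, p2, k3] as OpenCV has them; the pictures are not rectified), "eye" and "orientation" of the camera in the world; the wrist camera has in their place "mount" (4x4, takes a point from camera to tool coordinates, whose origin is the TCP and whose axes are the flange's). Camera axes: x right, y down, z forward; pixel columns grow to the right and rows downward; lengths in mm; the calibration is good to about 2 mm. A picture is of the moment at which its call begins: read the wrist's pose just before it. There is no depth.
- arm.job_done(): hands the job in; it is judged then, once.
The state is a dict: "clock": time; "joints": joint angles; "joint_vel": joint speeds; "joint_efforts": joint torques, N m; "position": TCP position; "ee_rot": TCP orientation; "contact_force": force on the tool from outside, world axes, zero at the start; "wrist_torque": the same for the moment, N m; "gripper_width": finger opening in mm; "grasp_force": force on a finger pad.
Only numpy, scipy, OpenCV 4.12 (cv2) and the standard library are available. Lean on these libraries where they do the work, as an engineer would, in place of code of your own. Each camera call takes 0.05 s, during which the arm holds its last target. There are 200 camera calls.

## Working session

There is one attempt and no reset: what is moved stays moved. The work goes in short steps, Python scripts to look and compute and a tool call to move; the robot and the scene stay as the last step left them, time stands still between calls to the robot, and variables do not carry over. Pictures are saved under pics/ and viewed, at most 10 in all, crops included, and the job is handed in when it is done.

Besides the shell and the picture viewer there is one more tool, called after "Call:" as name([rows], argument=value, ...), one row to a line, values as JSON. drive_tool: Moves the arm, as the interface text tells. Its arguments: {"type":"object","properties":{"deltas":{"type":"array"},"claw":{"type":"number"}},"required":["deltas"]}

```bash
mkdir -p pics
cat > h.py <<'E'
import numpy as np, cv2
from bench import arm, get_image
from scipy.spatial.transform import Rotation as R
def snap(n,f):
    g=get_image(n); cv2.imwrite(f'pics/{f}.png',cv2.cvtColor(g['img'],cv2.COLOR_RGB2BGR)); return g
def cam(g,st=None):
    K=np.array([[g['fx'],0,g['cx']],[0,g['fy'],g['cy']],[0,0,1.]]);D=np.array(g['D'],float)
    if 'mount' in g:
        T=np.eye(4);T[:3,:3]=R.from_quat(st['ee_rot']).as_matrix();T[:3,3]=st['position'];M=T@np.array(g['mount']);return K,D,M[:3,:3],M[:3,3]
    o=np.array(g['orientation'],float)
    return K,D,(R.from_quat(o).as_matrix() if o.size==4 else o.reshape(3,3)),np.array(g['eye'],float)
def at_z(c,uv,z):
    K,D,Rm,e=c
    p=cv2.undistortPoints(np.array(uv,float).reshape(-1,1,2),K,D).reshape(-1,2)
    d=np.c_[p,np.ones(len(p))]@Rm.T
    return e+d*((z-e[2])/d[:,2])[:,None]
def proj(c,P):
    K,D,Rm,e=c
    return cv2.projectPoints(np.array(P,float).reshape(-1,3),cv2.Rodrigues(Rm.T)[0],-Rm.T@e,K,D)[0].reshape(-1,2)
E
python3 - <<'E'
from h import *
import pickle
g={n:snap(n,n+'0') for n in('top','scene')}
pickle.dump(g,open('g0.pkl','wb'))
for n in g: print(n,g[n]['eye'],g[n]['orientation'],g[n]['fx'],g[n]['D'])
print(arm.read_state())
E
```

```text
top [ 295.55758923   -5.6805108  1406.35083926] [ 0.70692383 -0.70161107  0.06720128 -0.05903045] 454.1195394199647 [-0.0165114  0.         0.         0.         0.       ]
scene [1274.62026137  601.36143262  956.33095961] [ 0.39095076  0.82442012 -0.37228842 -0.16997146] 492.11045428443833 [-0.11735026  0.          0.          0.          0.        ]
{'clock': 0.1, 'joints': array([ 1.36863579e+00,  3.85505294e-01,  6.76866472e-03, -4.02786896e-04,
       -1.19404132e+00, -2.58605544e-01]), 'joint_vel': array([ 0.00112652, -0.00178337,  0.0013277 ,  0.00121407,  0.00176498,
        0.00170528]), 'joint_efforts': array([-6.54332180e-04, -3.93318665e+01,  1.88930690e+01,  4.19797897e+00,
       -2.59424160e-03,  6.20259982e-06]), 'position': array([277.65361165, 559.35441387, 230.3227162 ]), 'ee_rot': array([ 9.73561539e-01, -2.28422661e-01, -1.59160853e-04,  9.95700024e-04]), 'contact_force': array([0.27994575, 0.01461903, 0.21973363]), 'wrist_torque': array([ 0.0530478 , -0.0001629 ,  0.00651169]), 'grasp_force': 0.0, 'gripper_width': 85.340956076214}
```

View pics/top0.png

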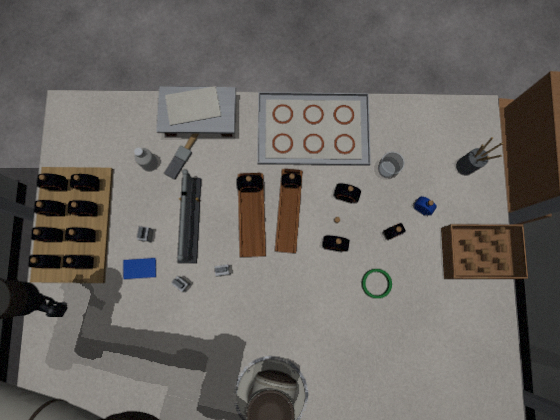

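View pics/scene0.png

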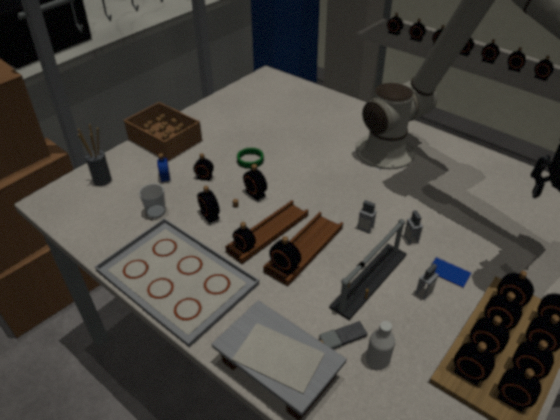

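The top view shows three saddle-shaped things at (145,234), (181,284) and (222,270). +y is image left, so the one farthest to the robot's left is (145,234). The loose black flasks are at (347,193), (336,243) and (394,231, the small one), and (426,206) is the blue decoy. The rows are at about (251,215) and (289,210), and the rail is at (190,220). I'll confirm these in an enlarged crop.

Run:
```python
from h import *
im=cv2.imread('pics/top0.png')
a=cv2.resize(im[165:305,115:315],(800,560),interpolation=cv2.INTER_CUBIC)
b=cv2.resize(im[165:265,310:450],(800,571),interpolation=cv2.INTER_CUBIC)
s=cv2.imread('pics/scene0.png')
f=lambda x:cv2.convertScaleAbs(x,alpha=1.6,beta=15)
cv2.imwrite('pics/c1.png',f(a));cv2.imwrite('pics/c2.png',f(b))
import pickle;g=pickle.load(open('g0.pkl','rb'));c=cam(g['top'])
for n,p,z in[('flag1',(145,230),94),('flag2',(181,281),94),('flag3',(222,268),94),('A',(348,186),108),('B',(337,243),108),('C',(398,229),90),('railnear',(190,260),110),('railfar',(185,175),121)]: print(n,at_z(c,[p],z)[0].round())
```

```text
flag1 [471. 368.  94.]
flag2 [325. 257.  94.]
flag3 [363. 142.  94.]
A [ 604. -223.  108.]
B [ 436. -188.  108.]
C [ 480. -371.   90.]
railnear [384. 231. 110.]
railfar [630. 254. 121.]
```

View pics/c1.png

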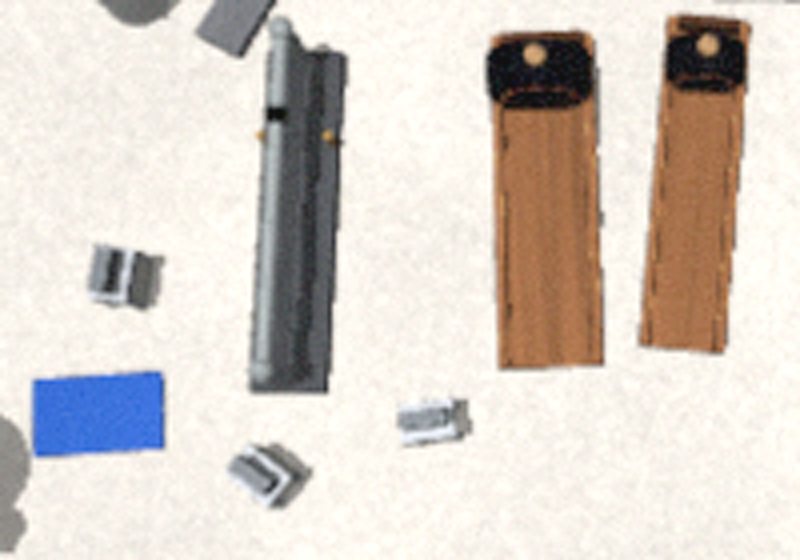

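View pics/c2.png

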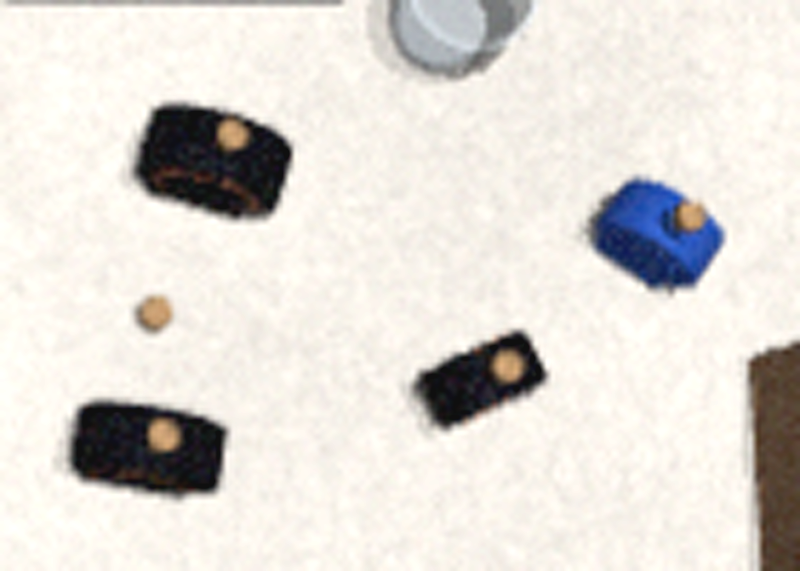

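The flag meant is at crop pixel (112,275), the leftmost of the three. The rail's black band is at (277,113), with its far-end ball at the top. Next I'll check the wrist camera mount and view, then go to viewpoints.

```bash
cat >> h.py <<'E'
def plan(tgt,yaw,n,lift=None):
    """rows from the present pose to TCP tgt (mm), tool x at yaw (deg), pointing down"""
    s=arm.read_state();Rc=R.from_quat(s['ee_rot']);p=np.array(s['position'])
    y=np.radians(yaw);Rt=R.from_matrix(np.array([[np.cos(y),np.sin(y),0],[np.sin(y),-np.cos(y),0],[0,0,-1]]))
    rv=(Rc.inv()*Rt).as_rotvec();st=(np.array(tgt)-p)/n
    print('clock',s['clock'],'pos',p.round(1),'rotvec deg',np.degrees(rv).round(1),'dworld',(st*n).round(1),'tool d',Rc.inv().apply(st*n/10).round(2))
    for i in range(n):
        print([(Rc*R.from_rotvec(rv*i/n)).inv().apply(st/10).round(2).tolist(),np.degrees(rv/n).round(2).tolist()])
E
python3 - <<'E'
from h import *
s=arm.read_state();g=snap('wrist','w0');print(np.round(g['mount'],3),g['fx'])
c=cam(g,s);print(c[3],c[2][:,2],at_z(c,[[280,210],[0,0],[559,0],[559,419],[0,419]],0).round())
plan([400,270,420],-90,9)
E
```

```text
[[   0.      -0.964   -0.267   66.968]
 [   1.       0.       0.       0.67 ]
 [  -0.      -0.267    0.964 -142.311]
 [   0.       0.       0.       1.   ]] 339.31117267149443
[337.44404888 529.23491223 372.6441623 ] [-0.23984594  0.11657904 -0.9637859 ] [[ 246.  575.    0.]
 [ 575.  734.    0.]
 [ 319.  217.    0.]
 [-231.  346.    0.]
 [ 142. 1093.    0.]]
clock 0.15 pos [277.7 559.4 230.5] rotvec deg [ 0.1 -0.1 63.6] dworld [ 122.3 -289.4  189.5] tool d [ 23.83  20.51 -18.91]
[[2.65, 2.28, -2.1], [0.01, -0.01, 7.07]]
[[2.91, 1.94, -2.1], [0.01, -0.01, 7.07]]
[[3.12, 1.56, -2.1], [0.01, -0.01, 7.07]]
[[3.29, 1.17, -2.1], [0.01, -0.01, 7.07]]
[[3.41, 0.75, -2.1], [0.01, -0.01, 7.07]]
[[3.48, 0.33, -2.1], [0.01, -0.01, 7.07]]
[[3.49, -0.1, -2.1], [0.01, -0.01, 7.07]]
[[3.45, -0.53, -2.11], [0.01, -0.01, 7.07]]
[[3.36, -0.95, -2.11], [0.01, -0.01, 7.07]]
```

Run:
```python
from h import *
plan([480,160,290],-90,11)
```

```text
clock 0.15 pos [277.7 559.4 230.5] rotvec deg [ 0.1 -0.1 63.6] dworld [ 202.3 -399.4   59.5] tool d [35.88 26.79 -5.9 ]
[[3.26, 2.44, -0.54], [0.01, -0.01, 5.78]]
[[3.49, 2.09, -0.54], [0.01, -0.01, 5.78]]
[[3.68, 1.73, -0.54], [0.01, -0.01, 5.78]]
[[3.84, 1.35, -0.54], [0.01, -0.01, 5.78]]
[[3.96, 0.96, -0.54], [0.01, -0.01, 5.78]]
[[4.03, 0.55, -0.54], [0.01, -0.01, 5.78]]
[[4.07, 0.15, -0.54], [0.01, -0.01, 5.78]]
[[4.06, -0.26, -0.54], [0.01, -0.01, 5.78]]
[[4.01, -0.67, -0.54], [0.01, -0.01, 5.78]]
[[3.93, -1.07, -0.54], [0.01, -0.01, 5.78]]
[[3.8, -1.46, -0.54], [0.01, -0.01, 5.78]]
```

Call:
drive_tool([
  [[3.3,2.4,-0.5],[0,0,5.8]],
  [[3.5,2.1,-0.5],[0,0,5.8]],
  [[3.7,1.7,-0.5],[0,0,5.8]],
  [[3.8,1.4,-0.5],[0,0,5.8]],
  [[4.0,1.0,-0.5],[0,0,5.8]],
  [[4.0,0.5,-0.5],[0,0,5.8]],
  [[4.1,0.1,-0.6],[0,0,5.8]],
  [[4.1,-0.3,-0.6],[0,0,5.8]],
  [[4.0,-0.7,-0.6],[0,0,5.8]],
  [[3.9,-1.1,-0.6],[0,0,5.8]],
  [[3.8,-1.4,-0.5],[0,0,5.6]],
  [[0,0,0],[0,0,0]],
])

```text
clock: 1.35
position: [482.1, 157.0, 290.8]
ee_rot: [-0.705, 0.71, -0.0, 0.0]
contact_force: [0.2, 0.5, 0.4]
gripper_width: 85.5
grasp_force: 0.0
```

Run:
```python
from h import *
import pickle
s=arm.read_state();g=snap('wrist','w1');pickle.dump((s,g),open('w1.pkl','wb'))
plan([480,-230,290],-90,10)
```

```text
clock 1.4 pos [481.4 158.5 290.3] rotvec deg [-0.   0.  -0.2] dworld [-1.400e+00 -3.885e+02 -3.000e-01] tool d [ 3.885e+01 -1.000e-02  3.000e-02]
[[3.88, -0.0, 0.0], [-0.0, 0.0, -0.02]]
[[3.88, 0.0, 0.0], [-0.0, 0.0, -0.02]]
[[3.88, 0.0, 0.0], [-0.0, 0.0, -0.02]]
[[3.88, 0.0, 0.0], [-0.0, 0.0, -0.02]]
[[3.88, 0.0, 0.0], [-0.0, 0.0, -0.02]]
[[3.88, 0.01, 0.0], [-0.0, 0.0, -0.02]]
[[3.88, 0.01, 0.0], [-0.0, 0.0, -0.02]]
[[3.88, 0.01, 0.0], [-0.0, 0.0, -0.02]]
[[3.88, 0.01, 0.0], [-0.0, 0.0, -0.02]]
[[3.88, 0.01, 0.0], [-0.0, 0.0, -0.02]]
```

View pics/w1.png

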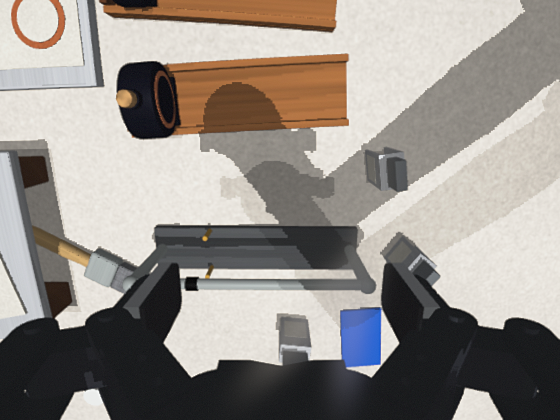

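The wrist view shows the flag at (293,340), the rail's bar along row 284 with the black band at (191,283), the large row at (250,95), and the small row cut off at the top. I'll stop over the rows first, then over the flasks.

Call:
drive_tool([
  [[3.3,0,0],[0,0,0]],
  [[3.3,0,0],[0,0,0]],
  [[3.2,0,0],[0,0,0]],
  [[0,0,0],[0,0,0]],
  [[0,0,0],[0,0,0]],
])

```text
clock: 1.9
position: [480.6, 62.7, 290.1]
ee_rot: [0.707, -0.707, -0.0, 0.0]
contact_force: [-0.1, -0.3, 0.4]
gripper_width: 85.4
grasp_force: 0.0
```

Run:
```python
from h import *
import pickle
s=arm.read_state();g=snap('wrist','w2');pickle.dump((s,g),open('w2.pkl','wb'))
```

Call:
drive_tool([
  [[4,0,0],[0,0,0]],
  [[4,0,0],[0,0,0]],
  [[4,0,0],[0,0,0]],
  [[4,0,0],[0,0,0]],
  [[4,0,0],[0,0,0]],
  [[4,0,0],[0,0,0]],
  [[4,0,0],[0,0,0]],
  [[4,0,0],[0,0,0]],
  [[0,0,0],[0,0,0]],
  [[0,0,0],[0,0,0]],
])

```text
clock: 2.95
position: [481.3, -257.3, 289.6]
ee_rot: [-0.707, 0.707, 0.001, -0.0]
contact_force: [-0.1, 0.9, 0.6]
gripper_width: 85.2
grasp_force: 0.0
```

```bash
cat > fit.py <<'E'
from h import *
import pickle
from scipy.optimize import minimize
def disc(r,t,zc):
    a=np.linspace(0,2*np.pi,48);return np.array([[x,r*np.cos(q),zc+r*np.sin(q)] for x in(-t/2,t/2) for q in a])
def box(x0,x1,y0,y1,z0,z1): return np.array([[x,y,z] for x in(x0,x1) for y in(y0,y1) for z in(z0,z1)])
def cork(z,r=8): 
    a=np.linspace(0,2*np.pi,24);return np.array([[r*np.cos(q),r*np.sin(q),h] for h in(z-16,z) for q in a])
def flask(big,dx=0,dz=0):
    o=np.array([dx,0,dz])
    L=[disc(40,36,46),box(-18,18,-28,28,0,10),cork(108)] if big else [disc(31,32,37),box(-16,16,-21,21,0,10),cork(90)]
    return [l+o for l in L]
def row(w,big): return [box(-130,130,-w/2,w/2,0,24),box(122,130,-w/2,w/2,0,32)]+flask(big,90,10)
def world(P,q):
    c,s=np.cos(q[2]),np.sin(q[2]);return P@np.array([[c,s,0],[-s,c,0],[0,0,1]])+[q[0],q[1],0]
S=4
def sil(c,parts,q,roi,z0=0):
    x0,y0,x1,y1=roi;m=np.zeros(((y1-y0)*S,(x1-x0)*S),np.uint8)
    for P in parts:
        W=world(P,q);W[:,2]+=z0
        h=cv2.convexHull(((proj(c,W)-[x0-.5,y0-.5])*S).astype(np.float32)).round().astype(np.int32)
        cv2.fillPoly(m,[h],255)
    return cv2.resize(m,(x1-x0,y1-y0),interpolation=cv2.INTER_AREA)/255.
def fit(c,parts,mask,q0,roi,z0=0):
    x0,y0,x1,y1=roi;M=cv2.GaussianBlur(mask[y0:y1,x0:x1].astype(float),(0,0),1.0)
    f=lambda v:np.abs(cv2.GaussianBlur(sil(c,parts,(v[0],v[1],v[2]/60),roi,z0),(0,0),1.0)-M).sum()
    v=np.array([q0[0],q0[1],q0[2]*60])
    for st in(12,4):
        r=minimize(f,v,method='Nelder-Mead',options=dict(initial_simplex=[v]+[v+st*e for e in np.eye(3)],xatol=.03,fatol=.05));v=r.x
    return np.array([v[0],v[1],np.degrees(v[2]/60)]),r.fun/M.sum()
E
python3 - <<'E'
from fit import *
s=arm.read_state();g=snap('wrist','w3');pickle.dump((s,g),open('w3.pkl','wb'))
a=cv2.imread('pics/w2.png');b=cv2.imread('pics/w3.png')
cv2.imwrite('pics/w23.png',np.vstack([a[:300],b[:300]]))
print(s['position'])
E
```

```text
[ 481.29209643 -257.27140694  289.56423613]
```

View pics/w23.png

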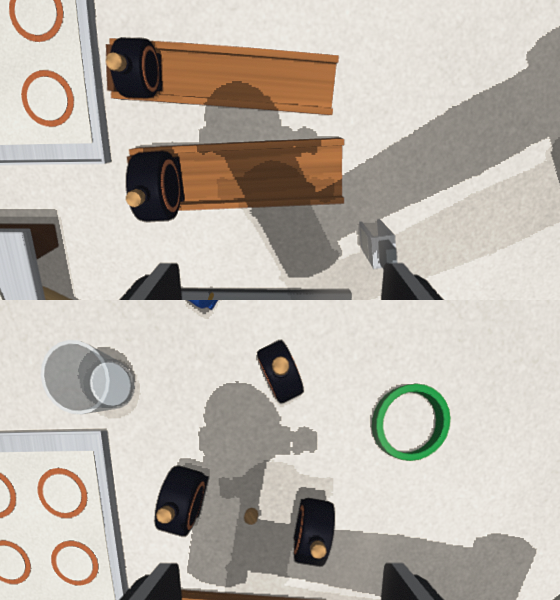

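Corks and black bodies are clear. In w3 (lower half, rows offset by 300), the small flask C is at (280,70), A at (180,200) and B at (314,230). The rows are in w2 at (220,75) and (240,180). Now fitting the silhouettes.

Run:
```python
from fit import *
def msk(img):
    h=cv2.cvtColor(img,cv2.COLOR_RGB2HSV);m=((h[...,2]<62)|((h[...,1]>85)&((h[...,0]<25)|(h[...,0]>170)))).astype(np.uint8)
    return cv2.morphologyEx(m,cv2.MORPH_CLOSE,np.ones((3,3)))
s,g=pickle.load(open('w3.pkl','rb'));c=cam(g,s);m=msk(g['img']);vis=g['img'].copy()
out={}
for n,big,q,roi in[('a',1,(604,-223,-.3),(135,150,222,250)),('b',1,(436,-188,-.15),(275,180,350,280)),('c',0,(480,-371,.43),(240,25,320,115))]:
    out[n]=fit(c,flask(big),m,q,roi);print(n,out[n][0].round(1),round(out[n][1],3))
s,g2=pickle.load(open('w2.pkl','rb'));c2=cam(g2,s);m2=msk(g2['img'])
for n,w,big,q,roi in[('L',80,1,(510,110,0),(115,125,355,225)),('S',66,0,(520,40,0.05),(95,25,350,122))]:
    out[n]=fit(c2,row(w,big),m2,q,roi);print(n,out[n][0].round(1),round(out[n][1],3))
gt=pickle.load(open('g0.pkl','rb'))['top'];ct=cam(gt);mt=msk(gt['img'])
for n,p,roi in[('a',flask(1),(325,170,370,210)),('b',flask(1),(315,228,355,256)),('c',flask(0),(378,218,410,242)),('L',row(80,1),(232,165,270,262)),('S',row(66,0),(272,162,308,258))]:
    q=out[n][0];r=fit(ct,p,mt,(q[0],q[1],np.radians(q[2])),roi);print('top',n,r[0].round(1),round(r[1],3))
pickle.dump({k:v[0] for k,v in out.items()},open('obj.pkl','wb'))
```

```text
a [ 597.3 -230.   -22.2] 0.081
b [ 443.  -192.2   -5.1] 0.074
c [ 481.8 -371.5   23.1] 0.093
L [532.9  64.8   2.7] 0.041
S [520.   40.    2.9] 1.0
top a [ 598.2 -228.5  -12.7] 0.121
top b [ 442.5 -190.9   -4.3] 0.128
top c [ 482.1 -371.7   24.8] 0.071
top L [534.1  64.6   2.6] 0.04
top S [520.   52.    2.9] 1.0
```

```bash
cat >> fit.py <<'E'
def msk(img):
    h=cv2.cvtColor(img,cv2.COLOR_RGB2HSV);m=((h[...,2]<62)|((h[...,1]>85)&((h[...,0]<25)|(h[...,0]>170)))).astype(np.uint8)
    return cv2.morphologyEx(m,cv2.MORPH_CLOSE,np.ones((3,3)))
E
python3 - <<'E'
from fit import *
O=pickle.load(open('obj.pkl','rb'))
s,g=pickle.load(open('w3.pkl','rb'));c=cam(g,s);m=msk(g['img'])
s2,g2=pickle.load(open('w2.pkl','rb'));c2=cam(g2,s2)
gt=pickle.load(open('g0.pkl','rb'))['top'];ct=cam(gt)
for y in(-.1,-.25,-.4):
    r=fit(c,flask(1),m,(598,-229,y),(135,150,222,250));print('a',r[0].round(1),round(r[1],3))
for y in(-.05,.0,.1):
    r=fit(c,flask(1),m,(443,-192,y),(275,180,350,280));print('b',r[0].round(1),round(r[1],3))
q0=at_z(ct,[(288,212)],10)[0];print(q0)
r=fit(c2,row(66,0),msk(g2['img']),(q0[0],q0[1],-.08),(95,25,350,122));print('S',r);O['S']=r[0]
r=fit(ct,row(66,0),msk(gt['img']),(q0[0],q0[1],-.08),(272,162,308,258));print('S',r)
pickle.dump(O,open('obj.pkl','wb'))
# overlay check
def ov(img,cc,L,roi,k):
    x0,y0,x1,y1=roi;v=cv2.resize(img[y0:y1,x0:x1,::-1],None,fx=k,fy=k,interpolation=cv2.INTER_CUBIC);v=cv2.convertScaleAbs(v,alpha=1.5,beta=30)
    for P,q in L:
        for p in P:
            h=cv2.convexHull(((proj(cc,world(p,(q[0],q[1],np.radians(q[2]))))-[x0-.5,y0-.5])*k).astype(np.float32)).astype(np.int32)
            cv2.polylines(v,[h],True,(0,255,0),1)
    return v
A=ov(g['img'],c,[(flask(1),O['a']),(flask(1),O['b']),(flask(0),O['c'])],(130,20,350,290),2)
B=ov(g2['img'],c2,[(row(80,1),O['L']),(row(66,0),O['S'])],(90,20,350,240),1)
v=np.zeros((540,740,3),np.uint8);v[:540,:440]=A;v[:220,445:705]=B
cv2.imwrite('pics/ov1.png',v)
E
```

```text
a [ 597.3 -230.   -22.3] 0.081
a [ 597.2 -230.2  -22. ] 0.082
a [ 597.1 -230.3  -21.8] 0.082
b [ 443.  -192.5   -5.2] 0.074
b [ 443.  -192.1   -5.3] 0.074
b [ 443.  -192.2   -5.2] 0.074
[542.35054486 -49.93701066  10.        ]
S (array([546.76403767, -51.54541818,  -4.55864267]), np.float64(0.03635275005728622))
S (array([547.95925874, -51.04417358,  -4.23069629]), np.float64(0.04787896516883997))
```

View pics/ov1.png

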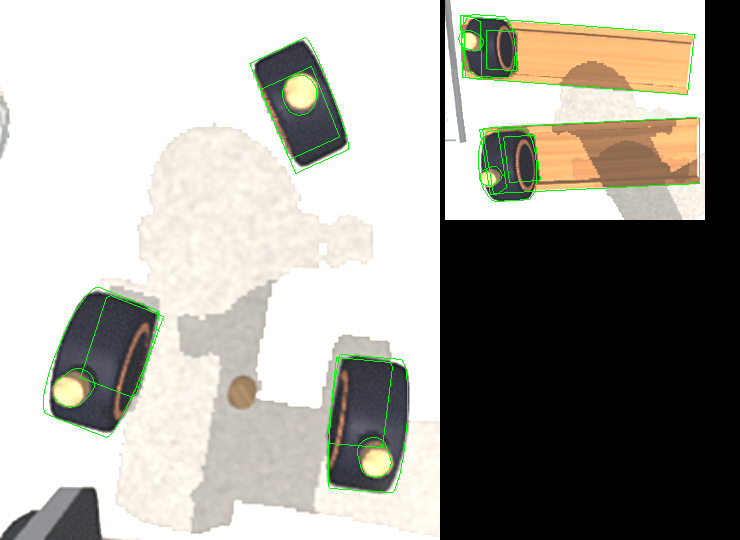

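```bash
cat >> fit.py <<'E'
def flask(big,dx=0,dz=0,ch=5):
    o=np.array([dx,0,dz]);r,t,z,fx,fy,H=(40,36,46,18,28,108) if big else (31,32,37,16,21,90)
    d=np.vstack([disc(r,t-2*ch,z),disc(r-ch,t,z)])
    return [l+o for l in(d,box(-fx,fx,-fy,fy,0,10),cork(H))]
E
python3 - <<'E'
from fit import *
O=pickle.load(open('obj.pkl','rb'))
s,g=pickle.load(open('w3.pkl','rb'));c=cam(g,s);m=msk(g['img'])
gt=pickle.load(open('g0.pkl','rb'))['top'];ct=cam(gt);mt=msk(gt['img'])
for ch in(4,7):
  for n,big,roi,rt in[('a',1,(135,150,222,250),(325,170,370,210)),('b',1,(275,180,350,280),(315,228,355,256)),('c',0,(240,25,320,115),(378,218,410,242))]:
    q=O[n];q=(q[0],q[1],np.radians(q[2]))
    r=fit(c,flask(big,ch=ch),m,q,roi);r2=fit(ct,flask(big,ch=ch),mt,q,rt)
    print(ch,n,r[0].round(1),round(r[1],3),'top',r2[0].round(1),round(r2[1],3))
E
```

```text
4 a [ 597.5 -230.5  -19.4] 0.051 top [ 598.2 -229.6  -17.2] 0.075
4 b [ 442.6 -192.    -7.1] 0.049 top [ 442.7 -190.4   -6.8] 0.095
4 c [ 481.7 -372.    23.9] 0.063 top [ 482.1 -371.7   25.4] 0.06
7 a [ 598.4 -230.   -17.7] 0.043 top [ 599.1 -229.8  -17.1] 0.07
7 b [ 442.2 -191.9   -8.3] 0.044 top [ 442.8 -190.9   -8.5] 0.068
7 c [ 481.7 -372.4   24.8] 0.049 top [ 482.5 -372.1   23.9] 0.058
```

```bash
cat >> h.py <<'E'
import json
def legs(L):
    """L: list of (x,y,z,yaw,n). Rows, rounded to 0.05 cm / 0.1 deg with carry."""
    s=arm.read_state();Rc=R.from_quat(s['ee_rot']);p=np.array(s['position']);rows=[]
    print('clock %.2f'%s['clock'],'pos',p.round(1),'w %.1f f %.1f'%(s['gripper_width'],s['grasp_force']),'F',np.round(s['contact_force'],1))
    for x,yy,z,yaw,n in L:
        y=np.radians(yaw);Rt=R.from_matrix(np.array([[np.cos(y),np.sin(y),0],[np.sin(y),-np.cos(y),0],[0,0,-1]]))
        for i in range(n):
            d=Rc.inv().apply((np.array([x,yy,z])-p)/(n-i)/10);d=(np.round(d/.05)*.05).round(2)
            rv=np.degrees((Rc.inv()*Rt).as_rotvec()/(n-i)).round(1)
            rows.append([(d+0).tolist(),(rv+0).tolist()])
            p=p+Rc.apply(d*10);Rc=Rc*R.from_rotvec(np.radians(rv))
    for i in range(0,len(rows),12): print(json.dumps(rows[i:i+12]).replace(' ',''))
E
python3 - <<'E'
from h import *
legs([(482,-372,135,-65.5,5),(482,-372,60,-65.5,2),(482,-372,25,-65.5,2)])
E
```

```text
clock 3.00 pos [ 481.3 -256.7  289.8] w 85.4 f 0.0 F [-0.6  1.4 -0. ]
[[[2.3,0.0,3.1],[0.0,0.0,-4.9]],[[2.3,0.2,3.1],[0.0,0.0,-4.9]],[[2.3,0.35,3.1],[0.0,0.0,-4.9]],[[2.25,0.55,3.1],[0.0,0.0,-4.9]],[[2.15,0.8,3.1],[0.0,0.0,-4.8]],[[0.0,0.0,3.75],[0.0,0.0,0.0]],[[0.0,0.0,3.75],[0.0,0.0,0.0]],[[0.0,0.0,1.75],[0.0,0.0,0.0]],[[0.0,-0.05,1.75],[0.0,0.0,0.0]]]
```

Call:
drive_tool([
  [[2.3,0.0,3.1],[0,0,-4.9]],
  [[2.3,0.2,3.1],[0,0,-4.9]],
  [[2.3,0.35,3.1],[0,0,-4.9]],
  [[2.25,0.55,3.1],[0,0,-4.9]],
  [[2.15,0.8,3.1],[0,0,-4.8]],
  [[0,0,0],[0,0,0]],
  [[0,0,0],[0,0,0]],
  [[0,0,0],[0,0,0]],
], claw=6.0)

```text
clock: 3.8
position: [482.8, -372.2, 137.1]
ee_rot: [0.841, -0.541, 0.002, -0.0]
contact_force: [0.4, 0.0, 0.8]
gripper_width: 60.0
grasp_force: 0.0
```

Run:
```python
from h import *
legs([(482,-372,25,-65.5,4)])
```

```text
clock 3.80 pos [ 482.8 -372.2  137.1] w 60.0 f 0.0 F [0.4 0.  0.8]
[[[0.0,0.0,2.8],[0.0,0.0,0.0]],[[-0.05,0.05,2.8],[0.0,0.0,0.0]],[[0.0,0.0,2.8],[-0.1,-0.1,0.0]],[[0.0,0.05,2.8],[0.0,0.0,0.0]]]
```

Call:
drive_tool([
  [[0,0,2.8],[0,0,0]],
  [[0,0.05,2.8],[0,0,0]],
  [[0,0,2.8],[0,0,0]],
  [[0,0,2.8],[0,0,0]],
  [[0,0,0],[0,0,0]],
])

```text
clock: 4.3
position: [479.7, -371.3, 21.6]
ee_rot: [0.841, -0.541, -0.002, 0.0]
contact_force: [-1.2, 0.2, 0.6]
gripper_width: 60.0
grasp_force: 0.0
```

Call:
drive_tool([
  [[0,0,0],[0,0,0]],
  [[0,0,0],[0,0,0]],
  [[0,0,0],[0,0,0]],
  [[0,0,0],[0,0,0]],
  [[0,0,0],[0,0,0]],
  [[0,0,0],[0,0,0]],
], claw=1.5)

```text
clock: 4.9
position: [482.8, -373.9, 26.2]
ee_rot: [0.841, -0.541, 0.003, -0.0]
contact_force: [0.2, 1.8, 8.1]
gripper_width: 31.1
grasp_force: 60.3
```

Run:
```python
from h import *
legs([(482,-372,110,-65.5,3),(557,-52,190,-94.5,10)])
```

```text
clock 4.90 pos [ 482.8 -373.9   26.2] w 31.1 f 60.3 F [0.2 1.8 8.1]
[[[-0.05,0.0,-2.8],[-0.1,-0.1,0.0]],[[-0.05,0.0,-2.8],[0.0,-0.1,0.0]],[[-0.1,-0.05,-2.8],[-0.1,0.0,-0.1]],[[-2.6,-2.0,-0.8],[0.0,0.0,2.9]],[[-2.7,-1.9,-0.8],[0.0,0.0,2.9]],[[-2.8,-1.75,-0.8],[0.0,0.0,2.9]],[[-2.85,-1.6,-0.8],[0.0,0.0,2.9]],[[-2.95,-1.45,-0.8],[0.0,0.0,2.9]],[[-3.0,-1.3,-0.8],[0.0,0.0,2.9]],[[-3.1,-1.15,-0.8],[0.0,0.0,2.9]],[[-3.15,-0.95,-0.8],[0.0,0.0,2.9]],[[-3.15,-0.8,-0.8],[0.0,0.0,2.9]]]
[[[-3.2,-0.65,-0.8],[0.0,0.0,2.9]]]
```

Call:
drive_tool([
  [[0,0,-2.8],[0,0,0]],
  [[0,0,-2.8],[0,0,0]],
  [[0,0,-2.8],[0,0,0]],
  [[-2.6,-2.0,-0.8],[0,0,2.9]],
  [[-2.7,-1.9,-0.8],[0,0,2.9]],
  [[-2.8,-1.75,-0.8],[0,0,2.9]],
  [[-2.85,-1.6,-0.8],[0,0,2.9]],
  [[-2.95,-1.45,-0.8],[0,0,2.9]],
  [[-3.0,-1.3,-0.8],[0,0,2.9]],
  [[-3.1,-1.15,-0.8],[0,0,2.9]],
  [[-3.15,-0.95,-0.8],[0,0,2.9]],
  [[-3.15,-0.8,-0.8],[0,0,2.9]],
])

```text
clock: 6.1
position: [548.5, -84.3, 179.9]
ee_rot: [-0.696, 0.718, 0.0, 0.0]
contact_force: [0.9, 0.6, -2.6]
gripper_width: 31.7
grasp_force: 59.8
```

Call:
drive_tool([
  [[-3.2,-0.65,-0.8],[0,0,2.9]],
  [[0,0,0],[0,0,0]],
  [[0,0,0],[0,0,0]],
  [[0,0,0],[0,0,0]],
  [[0,0,0],[0,0,0]],
])

```text
clock: 6.6
position: [555.7, -55.0, 186.9]
ee_rot: [-0.678, 0.735, 0.0, -0.0]
contact_force: [0.3, -0.3, -2.2]
gripper_width: 31.1
grasp_force: 59.8
```

Run:
```python
from h import *
legs([(557,-52,60,-94.5,5)])
```

```text
clock 6.60 pos [555.7 -55.  186.9] w 31.1 f 59.8 F [ 0.3 -0.3 -2.2]
[[[-0.05,0.0,2.55],[0.0,0.0,0.0]],[[-0.05,-0.05,2.55],[0.0,0.0,0.0]],[[-0.05,0.0,2.55],[0.0,0.0,-0.1]],[[-0.1,-0.05,2.5],[0.0,0.0,0.0]],[[-0.05,0.0,2.55],[0.1,0.0,-0.1]]]
```

Call:
drive_tool([
  [[-0.05,0,2.55],[0,0,0]],
  [[-0.05,0,2.55],[0,0,0]],
  [[-0.05,0,2.55],[0,0,0]],
  [[-0.05,-0.05,2.5],[0,0,0]],
  [[-0.05,-0.05,2.55],[0,0,0]],
  [[0,0,0],[0,0,0]],
  [[0,0,0],[0,0,0]],
  [[0,0,0],[0,0,0]],
  [[0,0,0],[0,0,0]],
])

```text
clock: 7.5
position: [558.6, -51.6, 61.9]
ee_rot: [-0.678, 0.735, -0.001, 0.001]
contact_force: [0.9, 0.5, -1.6]
gripper_width: 31.7
grasp_force: 59.8
```

Run:
```python
from h import *
st=[]
for i in range(3):
    s=arm.read_state();st.append(s['position']);g=get_image('wrist')
print(np.round(st,1)); snap('wrist','w4')
legs([(557,-52,36.5,-94.5,4)])
```

```text
[[558.6 -51.6  61.9]
 [558.4 -51.5  61.8]
 [558.2 -51.5  61.5]]
clock 7.70 pos [557.9 -51.5  61.1] w 31.5 f 59.8 F [-0.8 -0.2 -1.9]
[[[0.0,0.0,0.6],[0.0,0.0,0.0]],[[0.0,0.05,0.6],[0.0,0.0,0.0]],[[0.05,0.0,0.65],[0.0,0.0,0.0]],[[0.0,0.05,0.6],[-0.1,0.0,-0.1]]]
```

View pics/w4.png

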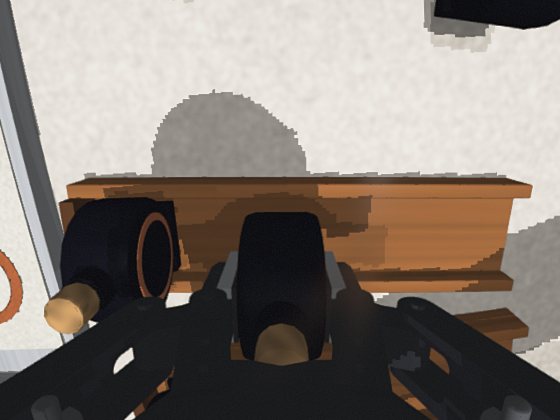

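The held small flask (280,290) is upright and central over the lane, beside the sample at (120,240). Lowering.

Call:
drive_tool([
  [[0,0,0.6],[0,0,0]],
  [[0,0,0.6],[0,0,0]],
  [[0,0.05,0.6],[0,0,0]],
  [[0,0,0.5],[0,0,0]],
  [[0,0,0.1],[0,0,0]],
  [[0,0,0],[0,0,0]],
  [[0,0,0],[0,0,0]],
])

```text
clock: 8.4
position: [556.9, -51.5, 36.2]
ee_rot: [-0.678, 0.735, 0.0, -0.0]
contact_force: [-1.4, 0.3, -0.6]
gripper_width: 31.7
grasp_force: 60.3
```

Call:
drive_tool([
  [[0,0,0.1],[0,0,0]],
  [[0,0,0.05],[0,0,0]],
  [[0,0,0],[0,0,0]],
])

```text
clock: 8.7
position: [556.9, -51.5, 36.1]
ee_rot: [-0.678, 0.735, -0.0, -0.0]
contact_force: [-4.9, 1.8, 8.5]
gripper_width: 31.1
grasp_force: 61.3
```

Call:
drive_tool([
  [[0,0,0],[0,0,0]],
  [[0,0,0],[0,0,0]],
  [[0,0,0],[0,0,0]],
  [[0,0,0],[0,0,0]],
  [[0,0,-1.5],[0,0,0]],
  [[0,0,-3],[0,0,0]],
  [[0,0,-4],[0,0,0]],
  [[0,0,-4],[0,0,0]],
  [[0,0,-2],[0,0,0]],
  [[0,0,0],[0,0,0]],
], claw=5.6)

```text
clock: 9.7
position: [559.2, -51.3, 183.6]
ee_rot: [-0.678, 0.735, -0.002, 0.003]
contact_force: [1.0, 0.2, -0.3]
gripper_width: 56.0
grasp_force: 0.0
```

Run:
```python
from fit import *
s=arm.read_state();g=snap('wrist','w5');c=cam(g,s);pickle.dump((s,g),open('w5.pkl','wb'))
# check placed flask: predicted cork vs seen cork
p=proj(c,[[557,-52,100],[557,-52,92]]);print('pred cork',p.round())
h=cv2.cvtColor(g['img'],cv2.COLOR_RGB2HSV);m=((h[...,1]>85)&(h[...,0]<25)&(h[...,2]>90)).astype(np.uint8)
x,y=p[0].astype(int);print(m[y-30:y+30,x-30:x+30].sum())
legs([(442.5,-191.5,190,-98,5),(442.5,-191.5,135,-98,2)])
```

```text
pred cork [[284. 217.]
 [284. 213.]]
417
clock 9.75 pos [557.8 -51.3 181.2] w 55.9 f 0.0 F [ 0.1  0.7 -0.7]
[[[3.0,2.05,-0.2],[0.0,0.0,0.7]],[[3.0,2.05,-0.2],[0.0,0.0,0.7]],[[3.0,2.0,-0.2],[-0.1,0.0,0.7]],[[3.05,1.95,-0.15],[0.0,0.0,0.6]],[[3.1,1.95,-0.2],[-0.1,0.1,0.7]],[[0.0,0.0,2.75],[0.0,0.0,0.0]],[[0.0,0.0,2.75],[0.0,0.0,0.0]]]
```

Call:
drive_tool([
  [[3.0,2.05,-0.2],[0,0,0.7]],
  [[3.0,2.05,-0.2],[0,0,0.7]],
  [[3.0,2.0,-0.2],[0,0,0.7]],
  [[3.05,1.95,-0.15],[0,0,0.6]],
  [[3.1,1.95,-0.2],[0,0,0.7]],
  [[0,0,2.75],[0,0,0]],
  [[0,0,2.75],[0,0,0]],
  [[0,0,0],[0,0,0]],
  [[0,0,0],[0,0,0]],
  [[0,0,0],[0,0,0]],
  [[0,0,0],[0,0,0]],
], claw=6.0)

```text
clock: 10.85
position: [442.7, -191.7, 135.3]
ee_rot: [-0.656, 0.755, -0.001, 0.001]
contact_force: [-0.1, 0.3, -0.2]
gripper_width: 60.1
grasp_force: 0.0
```

Run:
```python
from h import *
legs([(442.5,-191.5,41,-98,4)])
```

```text
clock 10.85 pos [ 442.7 -191.7  135.3] w 60.1 f 0.0 F [-0.1  0.3 -0.2]
[[[0.0,0.0,2.35],[0.0,0.0,0.0]],[[0.0,0.0,2.35],[0.0,0.0,0.0]],[[0.0,0.0,2.35],[-0.1,0.0,0.0]],[[0.0,0.05,2.4],[0.0,0.0,0.0]]]
```

Call:
drive_tool([
  [[0,0,2.35],[0,0,0]],
  [[0,0,2.35],[0,0,0]],
  [[0,0,2.35],[0,0,0]],
  [[0,0,2.4],[0,0,0]],
  [[0,0,0],[0,0,0]],
  [[0,0,0],[0,0,0]],
])

```text
clock: 11.45
position: [442.5, -191.8, 40.5]
ee_rot: [-0.656, 0.754, -0.0, 0.0]
contact_force: [0.1, 0.3, 0.9]
gripper_width: 60.0
grasp_force: 0.0
```

Call:
drive_tool([
  [[0,0,0],[0,0,0]],
  [[0,0,0],[0,0,0]],
  [[0,0,0],[0,0,0]],
  [[0,0,0],[0,0,0]],
  [[0,0,0],[0,0,0]],
  [[0,0,0],[0,0,0]],
], claw=1.5)

```text
clock: 12.05
position: [443.0, -192.0, 41.5]
ee_rot: [-0.656, 0.755, -0.001, 0.001]
contact_force: [0.0, 0.7, 6.7]
gripper_width: 35.6
grasp_force: 60.5
```

Run:
```python
from h import *
legs([(442.5,-191.5,200,-98,4),(543.2,65.2,200,-87.3,8)])
```

```text
clock 12.05 pos [ 443.  -192.    41.5] w 35.6 f 60.5 F [0.  0.7 6.7]
[[[0.0,0.0,-3.95],[0.0,0.0,0.0]],[[0.0,0.0,-3.95],[-0.1,0.0,0.0]],[[0.0,0.0,-4.0],[0.0,0.0,0.0]],[[-0.05,0.0,-3.95],[-0.1,0.0,0.0]],[[-3.35,-0.8,0.0],[0.0,0.0,-1.3]],[[-3.35,-0.85,0.0],[0.0,0.0,-1.3]],[[-3.3,-0.95,0.0],[0.0,0.0,-1.3]],[[-3.3,-1.05,0.0],[0.0,0.0,-1.4]],[[-3.25,-1.1,0.0],[0.0,0.0,-1.3]],[[-3.25,-1.2,0.0],[0.0,0.0,-1.4]],[[-3.2,-1.25,0.0],[0.0,0.0,-1.3]],[[-3.15,-1.3,0.0],[0.0,0.0,-1.4]]]
```

Call:
drive_tool([
  [[0,0,-3.95],[0,0,0]],
  [[0,0,-3.95],[0,0,0]],
  [[0,0,-4.0],[0,0,0]],
  [[0,0,-3.95],[0,0,0]],
  [[-3.35,-0.8,0],[0,0,-1.3]],
  [[-3.35,-0.85,0],[0,0,-1.3]],
  [[-3.3,-0.95,0],[0,0,-1.3]],
  [[-3.3,-1.05,0],[0,0,-1.4]],
  [[-3.25,-1.1,0],[0,0,-1.3]],
  [[-3.25,-1.2,0],[0,0,-1.4]],
  [[-3.2,-1.25,0],[0,0,-1.3]],
  [[-3.15,-1.3,0],[0,0,-1.4]],
])

```text
clock: 13.25
position: [541.7, 65.9, 197.9]
ee_rot: [0.724, -0.69, -0.001, 0.0]
contact_force: [0.1, 0.2, -3.2]
gripper_width: 35.3
grasp_force: 61.0
```

Call:
drive_tool([
  [[0,0,0],[0,0,0]],
  [[0,0,0],[0,0,0]],
  [[0,0,3],[0,0,0]],
  [[0,0,3],[0,0,0]],
  [[0,0,3],[0,0,0]],
  [[0,0,2.5],[0,0,0]],
  [[0,0,0],[0,0,0]],
  [[0,0,0],[0,0,0]],
  [[0,0,0],[0,0,0]],
  [[0,0,0],[0,0,0]],
])

```text
clock: 14.25
position: [543.2, 64.8, 85.0]
ee_rot: [0.724, -0.69, 0.001, -0.002]
contact_force: [0.0, 0.0, -3.6]
gripper_width: 35.3
grasp_force: 60.7
```

Run:
```python
from h import *
legs([(543.2,65.2,51.5,-87.3,5)])
```

```text
clock 14.25 pos [543.2  64.8  85. ] w 35.3 f 60.7 F [ 0.   0.  -3.6]
[[[0.0,0.0,0.65],[0.0,0.0,0.0]],[[0.0,0.0,0.7],[0.0,0.0,0.0]],[[0.0,0.0,0.65],[-0.1,0.0,0.0]],[[0.0,0.0,0.7],[0.0,0.0,0.0]],[[-0.05,0.0,0.65],[-0.1,0.1,0.0]]]
```

Call:
drive_tool([
  [[0,0,0.8],[0,0,0]],
  [[0,0,0.8],[0,0,0]],
  [[0,0,0.8],[0,0,0]],
  [[0,0,0.5],[0,0,0]],
  [[0,0,0.3],[0,0,0]],
  [[0,0,0.1],[0,0,0]],
  [[0,0,0],[0,0,0]],
])

```text
clock: 14.95
position: [541.7, 64.3, 51.6]
ee_rot: [0.724, -0.69, -0.0, 0.001]
contact_force: [-4.5, -0.2, 7.2]
gripper_width: 35.5
grasp_force: 62.2
```

Call:
drive_tool([
  [[0,0,0],[0,0,0]],
  [[0,0,0],[0,0,0]],
  [[0,0,0],[0,0,0]],
  [[0,0,0],[0,0,0]],
  [[0,0,-1.5],[0,0,0]],
  [[0,0,-3],[0,0,0]],
  [[0,0,-4],[0,0,0]],
  [[0,0,-4],[0,0,0]],
  [[0,0,-2],[0,0,0]],
  [[0,0,0],[0,0,0]],
], claw=5.6)

```text
clock: 15.95
position: [544.3, 65.2, 199.2]
ee_rot: [0.724, -0.69, 0.002, -0.004]
contact_force: [-0.1, 0.2, -0.1]
gripper_width: 56.4
grasp_force: 0.0
```

Run:
```python
from fit import *
s=arm.read_state();g=snap('wrist','w6');c=cam(g,s);pickle.dump((s,g),open('w6.pkl','wb'))
p=proj(c,[[542.5,64.8,118]]);print('pred cork',p.round())
h=cv2.cvtColor(g['img'],cv2.COLOR_RGB2HSV);m=((h[...,1]>85)&(h[...,0]<25)&(h[...,2]>150)).astype(np.uint8)
x,y=p[0].astype(int);print(m[y-25:y+25,x-25:x+25].sum(),cv2.moments(m[y-25:y+25,x-25:x+25],True)['m10'])
legs([(598,-230,195,-107.5,8),(598,-230,135,-107.5,2)])
```

```text
pred cork [[283. 218.]]
0 0.0
clock 16.00 pos [542.9  64.9 196.7] w 55.9 f 0.0 F [-0.   0.6 -0.4]
[[[3.7,-0.5,0.0],[0.0,0.0,2.5]],[[3.7,-0.7,0.0],[0.0,0.0,2.5]],[[3.65,-0.85,0.0],[0.0,0.0,2.5]],[[3.6,-1.0,0.05],[0.0,0.0,2.5]],[[3.6,-1.15,0.0],[0.0,0.0,2.5]],[[3.5,-1.3,0.05],[-0.1,0.0,2.6]],[[3.45,-1.45,0.0],[0.0,0.1,2.5]],[[3.4,-1.6,0.05],[-0.1,0.0,2.6]],[[0.0,0.0,3.0],[0.0,0.0,0.0]],[[0.0,0.0,3.0],[0.0,0.0,0.0]]]
```

Run:
```python
from fit import *
for f,P in(('w6',[542.5,64.8,118]),('w5',[557,-52,100])):
    s,g=pickle.load(open(f+'.pkl','rb'));c=cam(g,s);h=cv2.cvtColor(g['img'],cv2.COLOR_RGB2HSV)
    x,y=proj(c,[P])[0].astype(int)
    m=((h[...,1]>85)&(h[...,0]<25)&(h[...,2]>60)).astype(np.uint8)
    n,l,st,ce=cv2.connectedComponentsWithStats(m)
    print(f,(x,y),[(st[i,4],ce[i].round()) for i in range(1,n) if st[i,4]>30 and np.hypot(*(ce[i]-[x,y]))<90],g['img'][y-6:y+7:6,x].tolist())
```

```text
w6 (np.int64(283), np.int64(218)) [(np.int32(14052), array([322., 186.])), (np.int32(445), array([286., 215.]))] [[85, 67, 46], [91, 72, 49], [105, 82, 57]]
w5 (np.int64(283), np.int64(216)) [(np.int32(13706), array([322., 188.])), (np.int32(431), array([285., 217.])), (np.int32(8032), array([293., 298.]))] [[83, 65, 47], [86, 68, 47], [99, 78, 54]]
```

The cork of flask B is at (286,215), against a predicted (283,218), so it is standing in place. Next, flask A.

Call:
drive_tool([
  [[3.7,-0.5,0],[0,0,2.5]],
  [[3.7,-0.7,0],[0,0,2.5]],
  [[3.65,-0.85,0],[0,0,2.5]],
  [[3.6,-1.0,0.05],[0,0,2.5]],
  [[3.6,-1.15,0],[0,0,2.5]],
  [[3.5,-1.3,0.05],[0,0,2.6]],
  [[3.45,-1.45,0],[0,0,2.5]],
  [[3.4,-1.6,0.05],[0,0,2.6]],
  [[0,0,3.0],[0,0,0]],
  [[0,0,3.0],[0,0,0]],
  [[0,0,0],[0,0,0]],
  [[0,0,0],[0,0,0]],
], claw=6.0)

```text
clock: 17.2
position: [596.7, -230.3, 132.6]
ee_rot: [-0.591, 0.806, 0.001, -0.001]
contact_force: [0.5, 0.0, -0.0]
gripper_width: 59.7
grasp_force: 0.0
```

Call:
drive_tool([
  [[0,0,0],[0,0,0]],
  [[0,0,0],[0,0,0]],
])

```text
clock: 17.4
position: [598.3, -230.1, 135.6]
ee_rot: [-0.592, 0.806, -0.001, 0.001]
contact_force: [-0.3, 1.0, 0.5]
gripper_width: 60.0
grasp_force: 0.0
```

Run:
```python
from h import *
legs([(598,-230,41,-107.5,4)])
```

```text
clock 17.40 pos [ 598.3 -230.1  135.6] w 60.0 f 0.0 F [-0.3  1.   0.5]
[[[0.0,0.0,2.35],[0.0,0.0,0.0]],[[0.0,0.0,2.35],[-0.1,0.0,0.0]],[[0.0,0.0,2.4],[0.0,0.0,0.0]],[[0.0,0.05,2.35],[-0.1,0.0,0.0]]]
```

Call:
drive_tool([
  [[0,0,2.35],[0,0,0]],
  [[0,0,2.35],[0,0,0]],
  [[0,0,2.4],[0,0,0]],
  [[0,0,2.35],[0,0,0]],
  [[0,0,0],[0,0,0]],
  [[0,0,0],[0,0,0]],
])

```text
clock: 18.0
position: [598.1, -230.3, 40.5]
ee_rot: [-0.592, 0.806, -0.001, 0.0]
contact_force: [-0.8, -0.1, 0.3]
gripper_width: 59.8
grasp_force: 0.0
```

Call:
drive_tool([
  [[0,0,0],[0,0,0]],
  [[0,0,0],[0,0,0]],
  [[0,0,0],[0,0,0]],
  [[0,0,0],[0,0,0]],
  [[0,0,0],[0,0,0]],
  [[0,0,0],[0,0,0]],
], claw=1.5)

```text
clock: 18.6
position: [598.7, -230.5, 41.5]
ee_rot: [-0.592, 0.806, -0.001, 0.001]
contact_force: [0.9, 0.9, 6.4]
gripper_width: 35.6
grasp_force: 60.9
```

Run:
```python
from h import *
legs([(598,-230,200,-107.5,4),(463.3,61.5,200,-87.3,9)])
```

```text
clock 18.60 pos [ 598.7 -230.5   41.5] w 35.6 f 60.9 F [0.9 0.9 6.4]
[[[0.0,0.0,-3.95],[-0.1,0.0,0.0]],[[0.0,0.0,-3.95],[0.0,0.0,0.0]],[[0.0,0.0,-4.0],[-0.1,0.0,0.0]],[[-0.05,0.05,-3.95],[0.0,0.0,0.0]],[[-2.65,2.4,0.0],[0.0,0.0,-2.2]],[[-2.75,2.3,0.0],[0.0,0.0,-2.2]],[[-2.8,2.2,0.0],[0.0,0.0,-2.3]],[[-2.9,2.05,0.0],[0.0,0.0,-2.2]],[[-2.95,1.95,0.0],[0.0,0.0,-2.3]],[[-3.05,1.85,0.0],[0.0,0.0,-2.2]],[[-3.15,1.75,0.0],[0.0,0.0,-2.3]],[[-3.2,1.6,0.0],[0.0,0.0,-2.2]]]
[[[-3.2,1.45,0.0],[0.0,0.0,-2.3]]]
```

Call:
drive_tool([
  [[0,0,-3.95],[0,0,0]],
  [[0,0,-3.95],[0,0,0]],
  [[0,0,-4.0],[0,0,0]],
  [[0,0,-3.95],[0,0,0]],
  [[-2.65,2.4,0],[0,0,-2.2]],
  [[-2.75,2.3,0],[0,0,-2.2]],
  [[-2.8,2.2,0],[0,0,-2.3]],
  [[-2.9,2.05,0],[0,0,-2.2]],
  [[-2.95,1.95,0],[0,0,-2.3]],
  [[-3.05,1.85,0],[0,0,-2.2]],
  [[-3.15,1.75,0],[0,0,-2.3]],
  [[-3.2,1.6,0],[0,0,-2.2]],
])

```text
clock: 19.8
position: [475.7, 30.0, 197.1]
ee_rot: [0.71, -0.704, -0.001, 0.001]
contact_force: [0.7, 1.0, -2.7]
gripper_width: 35.7
grasp_force: 60.9
```

Call:
drive_tool([
  [[-3.2,1.45,0],[0,0,-2.3]],
  [[0,0,0],[0,0,0]],
  [[0,0,0],[0,0,0]],
  [[0,0,3],[0,0,0]],
  [[0,0,3],[0,0,0]],
  [[0,0,3],[0,0,0]],
  [[0,0,2.5],[0,0,0]],
  [[0,0,0],[0,0,0]],
  [[0,0,0],[0,0,0]],
  [[0,0,0],[0,0,0]],
  [[0,0,0],[0,0,0]],
])

```text
clock: 20.9
position: [463.9, 61.2, 84.2]
ee_rot: [0.723, -0.69, 0.001, -0.002]
contact_force: [0.2, 0.8, -2.4]
gripper_width: 35.8
grasp_force: 60.9
```

Run:
```python
from h import *
legs([(463.3,61.5,51.5,-87.3,5)])
```

```text
clock 20.90 pos [463.9  61.2  84.2] w 35.8 f 60.9 F [ 0.2  0.8 -2.4]
[[[0.0,0.0,0.65],[0.0,0.0,0.0]],[[0.0,0.0,0.65],[0.0,0.0,0.0]],[[0.0,0.0,0.65],[-0.1,0.0,0.0]],[[0.0,0.05,0.65],[0.0,0.0,0.0]],[[-0.05,0.0,0.65],[-0.1,0.1,0.0]]]
```

Call:
drive_tool([
  [[0,0,0.8],[0,0,0]],
  [[0,0,0.8],[0,0,0]],
  [[0,0,0.8],[0,0,0]],
  [[0,0,0.5],[0,0,0]],
  [[0,0,0.3],[0,0,0]],
  [[0,0,0.05],[0,0,0]],
  [[0,0,0],[0,0,0]],
])

```text
clock: 21.6
position: [462.3, 60.6, 51.3]
ee_rot: [0.724, -0.69, -0.0, 0.001]
contact_force: [-4.3, -0.6, 9.4]
gripper_width: 35.4
grasp_force: 62.8
```

Call:
drive_tool([
  [[0,0,0],[0,0,0]],
  [[0,0,0],[0,0,0]],
  [[0,0,0],[0,0,0]],
  [[0,0,0],[0,0,0]],
  [[0,0,-1.5],[0,0,0]],
  [[0,0,-3],[0,0,0]],
  [[0,0,-4],[0,0,0]],
  [[0,0,-4],[0,0,0]],
  [[0,0,-2],[0,0,0]],
  [[0,0,0],[0,0,0]],
], claw=5.6)

```text
clock: 22.6
position: [464.7, 61.6, 198.7]
ee_rot: [0.724, -0.69, 0.002, -0.004]
contact_force: [0.1, 0.6, -0.2]
gripper_width: 56.2
grasp_force: 0.0
```

Run:
```python
from h import *
legs([(390,310,325,0,14)])
```

```text
clock 22.60 pos [464.7  61.6 198.7] w 56.2 f 0.0 F [ 0.1  0.6 -0.2]
[[[-1.8,0.45,-0.9],[0.0,0.0,-6.2]],[[-1.85,0.25,-0.9],[0.0,0.0,-6.2]],[[-1.85,0.05,-0.9],[0.0,0.0,-6.2]],[[-1.85,-0.15,-0.9],[0.0,0.0,-6.2]],[[-1.8,-0.35,-0.9],[0.0,0.0,-6.2]],[[-1.75,-0.55,-0.9],[0.0,0.0,-6.3]],[[-1.7,-0.75,-0.9],[0.0,0.0,-6.2]],[[-1.6,-0.9,-0.9],[0.0,0.0,-6.3]],[[-1.5,-1.1,-0.9],[0.0,-0.1,-6.2]],[[-1.4,-1.25,-0.9],[-0.1,-0.1,-6.3]],[[-1.25,-1.4,-0.9],[-0.1,0.0,-6.2]],[[-1.05,-1.5,-0.9],[0.0,0.0,-6.3]]]
[[[-0.9,-1.6,-0.9],[-0.1,-0.1,-6.2]],[[-0.7,-1.75,-0.9],[0.0,0.0,-6.3]]]
```

Call:
drive_tool([
  [[-1.8,0.45,-0.9],[0,0,-6.2]],
  [[-1.85,0.25,-0.9],[0,0,-6.2]],
  [[-1.85,0.05,-0.9],[0,0,-6.2]],
  [[-1.85,-0.15,-0.9],[0,0,-6.2]],
  [[-1.8,-0.35,-0.9],[0,0,-6.2]],
  [[-1.75,-0.55,-0.9],[0,0,-6.3]],
  [[-1.7,-0.75,-0.9],[0,0,-6.2]],
  [[-1.6,-0.9,-0.9],[0,0,-6.3]],
  [[-1.5,-1.1,-0.9],[0,0,-6.2]],
  [[-1.4,-1.25,-0.9],[0,0,-6.3]],
  [[-1.25,-1.4,-0.9],[0,0,-6.2]],
  [[-1.05,-1.5,-0.9],[0,0,-6.3]],
])

```text
clock: 23.8
position: [398.8, 274.5, 302.1]
ee_rot: [0.994, -0.107, -0.001, 0.001]
contact_force: [0.1, 0.5, 0.0]
gripper_width: 56.2
grasp_force: 0.0
```

Call:
drive_tool([
  [[-0.9,-1.6,-0.9],[0,0,-6.2]],
  [[-0.7,-1.75,-0.9],[0,0,-6.3]],
  [[0,0,0],[0,0,0]],
  [[0,0,0],[0,0,0]],
  [[0,0,0],[0,0,0]],
], claw=6.0)

```text
clock: 24.3
position: [388.9, 309.0, 320.1]
ee_rot: [1.0, -0.001, -0.001, 0.001]
contact_force: [-0.4, -0.8, 0.4]
gripper_width: 59.9
grasp_force: 0.0
```

Run:
```python
from fit import *
s=arm.read_state();g=snap('wrist','w7');pickle.dump((s,g),open('w7.pkl','wb'));print(s['position'],s['ee_rot'])
im=cv2.imread('pics/w7.png')
a=cv2.convertScaleAbs(cv2.resize(im[:300,60:460],(800,600),interpolation=cv2.INTER_CUBIC),alpha=1.3)
cv2.imwrite('pics/w7b.png',a)
```

```text
[388.86934951 309.00854497 320.13330801] [ 9.99999015e-01 -7.76713151e-04 -7.72897241e-04  8.77481921e-04]
```

View pics/w7b.png

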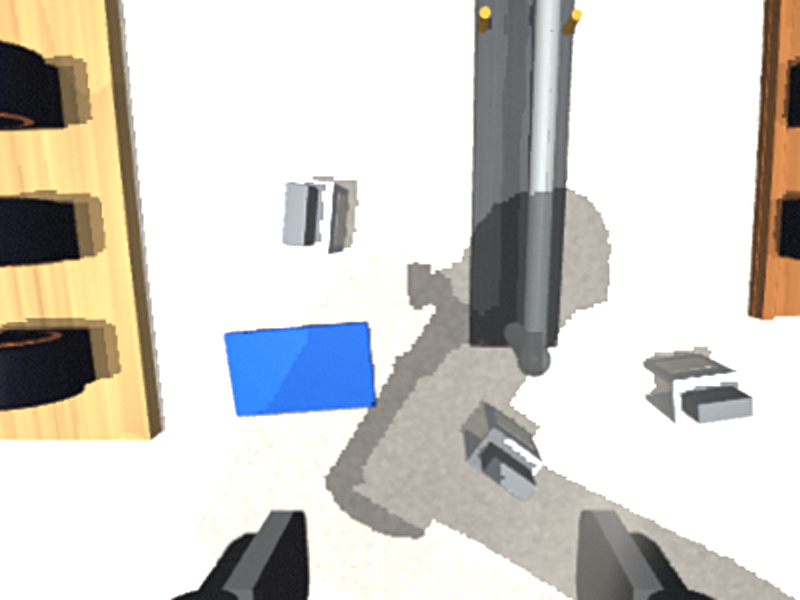

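The tab's top is the light rectangle at crop (283..307, 183..245). Its right side face, the crown and the right leg follow to its right. The studs are at crop (485,12) and (576,15), and the near ball is at (534,360).

Run:
```python
from fit import *
s,g=pickle.load(open('w7.pkl','rb'));c=cam(g,s);G=cv2.cvtColor(g['img'],cv2.COLOR_RGB2GRAY)
F=lambda L:[(x/2+60,y/2) for x,y in L]
for y in(96,107,118): print(y,G[y,198:242].tolist())
for x in(207,215): print('col',x,G[84:128,x].tolist())
P=at_z(c,F([(287,183),(307,183),(304,246),(283,244)]),94);print(P.round(1),P.mean(0).round(1))
print('studs',at_z(c,F([(485,12),(576,15)]),30).round(1),'ball',at_z(c,F([(534,358)]),116).round(1))
for y in(60,100,140,170): print('bar row',y,G[y,310:345].tolist())
s1,g1=pickle.load(open('w1.pkl','rb'));c1=cam(g1,s1);G1=cv2.cvtColor(g1['img'],cv2.COLOR_RGB2GRAY)
print('w1 band',at_z(c1,[(191,283),(368,285)],116).round(1),'studs',at_z(c1,[(205,238),(210,271)],30).round(1))
for x in(191,230,300,340): print('w1 col',x,G1[265:300,x].tolist())
print('w1 row',G1[283,175:215].tolist())
```

```text
96 [231, 232, 233, 221, 172, 144, 142, 144, 145, 146, 146, 147, 147, 150, 153, 139, 71, 51, 54, 52, 56, 118, 144, 231, 225, 225, 226, 233, 140, 72, 78, 93, 82, 80, 78, 86, 119, 139, 133, 131, 161, 232, 230, 229]
107 [230, 232, 223, 223, 158, 141, 143, 145, 147, 148, 147, 148, 150, 153, 150, 71, 52, 54, 54, 59, 108, 138, 127, 145, 228, 227, 228, 177, 80, 79, 106, 96, 96, 96, 96, 118, 142, 138, 134, 167, 231, 228, 224, 222]
118 [229, 230, 228, 157, 143, 144, 147, 149, 148, 149, 150, 150, 153, 157, 75, 49, 52, 52, 55, 86, 135, 129, 150, 227, 225, 230, 231, 94, 75, 99, 96, 96, 94, 94, 104, 132, 138, 135, 177, 233, 228, 224, 225, 227]
col 207 [225, 227, 227, 228, 219, 224, 223, 146, 141, 144, 145, 145, 146, 147, 147, 147, 146, 147, 147, 146, 148, 148, 148, 148, 148, 149, 148, 148, 148, 149, 149, 148, 149, 149, 149, 149, 148, 147, 142, 206, 229, 212, 219, 226]
col 215 [230, 228, 228, 231, 231, 228, 234, 139, 120, 57, 48, 52, 51, 51, 52, 53, 53, 52, 53, 53, 55, 55, 54, 54, 55, 56, 55, 54, 55, 54, 54, 56, 53, 55, 52, 52, 49, 47, 96, 206, 227, 226, 209, 219]
[[481.1 388.3  94. ]
 [481.  377.9
[... 1101 characters left out ...]
39, 234, 230, 226, 225, 228, 231, 230, 180, 90, 109, 133, 147, 163, 178, 189, 186, 179, 175, 180, 213, 226, 226, 228, 231, 233, 231, 228, 228, 230]
w1 col 300 [79, 76, 74, 78, 144, 217, 212, 210, 212, 211, 209, 211, 217, 192, 108, 75, 81, 95, 127, 152, 168, 169, 157, 152, 159, 213, 235, 232, 229, 229, 228, 228, 231, 230, 229]
w1 col 340 [72, 72, 79, 94, 133, 184, 199, 198, 197, 197, 195, 197, 198, 178, 125, 101, 103, 106, 107, 109, 111, 108, 108, 103, 106, 170, 203, 206, 205, 204, 203, 203, 201, 196, 193]
w1 row [27, 23, 23, 20, 29, 90, 160, 173, 173, 109, 41, 14, 16, 15, 17, 18, 19, 17, 21, 18, 11, 64, 173, 170, 166, 165, 164, 164, 166, 165, 165, 165, 164, 165, 164, 163, 165, 164, 164, 163]
```

Run:
```python
from fit import *
s,g=pickle.load(open('w7.pkl','rb'));c=cam(g,s);s1,g1=pickle.load(open('w1.pkl','rb'));c1=cam(g1,s1)
P=at_z(c,[(213.6,96),(212.6,107),(211.7,118)],94);print(P.round(1),np.degrees(np.arctan2(*(P[0]-P[2])[[1,0]])))
P=at_z(c,[(201.7,96),(201.6,107),(200.6,118)],94);print(P.round(1))
P=at_z(c,[(207,90.6),(207,122.8)],94);print('x ends',P.round(1))
print('bar w7',at_z(c,[(331.6,60),(329.7,100),(328,140)],110).round(1))
print('bar w1',at_z(c1,[(190.4,283.3),(230,284.3),(300,284),(340,284.2)],110).round(1))
legs([(465.5,385,140,-5.5,6)])
```

```text
[[476.5 378.   94. ]
 [465.4 379.6  94. ]
 [454.3 381.1  94. ]] -7.879044280006339
[[476.6 390.4  94. ]
 [465.5 391.1  94. ]
 [454.4 392.8  94. ]]
x ends [[481.9 384.6  94. ]
 [449.4 386.3  94. ]]
bar w7 [[509.  258.9 110. ]
 [471.5 259.6 110. ]
 [432.2 260.1 110. ]]
bar w1 [[578.  258.  110. ]
 [536.  259.2 110. ]
 [462.1 259.2 110. ]
 [419.8 259.8 110. ]]
clock 24.35 pos [389.  308.9 320.4] w 60.2 f 0.0 F [ 0.4 -1.1 -0.4]
[[[1.3,-1.25,3.0],[0.0,0.0,0.9]],[[1.25,-1.3,3.0],[0.0,0.0,0.9]],[[1.25,-1.3,3.0],[0.0,0.0,0.9]],[[1.2,-1.35,3.0],[0.0,0.0,0.9]],[[1.2,-1.35,3.0],[0.0,0.0,0.9]],[[1.15,-1.4,3.0],[0.1,0.1,0.9]]]
```

Call:
drive_tool([
  [[1.3,-1.25,3.0],[0,0,1.2]],
  [[1.25,-1.3,3.0],[0,0,1.2]],
  [[1.25,-1.3,3.0],[0,0,1.2]],
  [[1.2,-1.35,3.0],[0,0,1.2]],
  [[1.2,-1.35,3.0],[0,0,1.1]],
  [[1.15,-1.4,3.0],[0,0,1.1]],
  [[0,0,0],[0,0,0]],
  [[0,0,0],[0,0,0]],
  [[0,0,0],[0,0,0]],
  [[0,0,0],[0,0,0]],
])

```text
clock: 25.35
position: [467.0, 385.5, 143.4]
ee_rot: [0.998, -0.061, 0.001, -0.001]
contact_force: [-0.3, 0.1, 0.5]
gripper_width: 59.9
grasp_force: 0.0
```

Run:
```python
from h import *
legs([(465.6,385.5,68,-7,4)])
```

```text
clock 25.35 pos [467.  385.5 143.4] w 59.9 f 0.0 F [-0.3  0.1  0.5]
[[[-0.05,0.0,1.9],[0.0,0.0,0.0]],[[-0.05,0.0,1.9],[-0.1,0.0,0.0]],[[0.0,0.0,1.85],[0.0,-0.1,0.0]],[[-0.05,0.05,1.9],[-0.1,0.0,0.0]]]
```

Call:
drive_tool([
  [[0,0,1.9],[0,0,0]],
  [[0,0,1.9],[0,0,0]],
  [[0,0,1.8],[0,0,0]],
  [[-0.05,0,1.5],[0,0,0]],
  [[0,0,0],[0,0,0]],
  [[0,0,0],[0,0,0]],
  [[0,0,0],[0,0,0]],
])

```text
clock: 26.05
position: [466.8, 386.2, 72.1]
ee_rot: [0.998, -0.061, 0.001, -0.001]
contact_force: [-0.3, -0.3, 0.9]
gripper_width: 60.1
grasp_force: 0.0
```

Call:
drive_tool([
  [[0,0,0.15],[0,0,0]],
  [[0,0,0],[0,0,0]],
  [[0,0,0],[0,0,0]],
  [[0,0,0],[0,0,0]],
  [[0,0,0],[0,0,0]],
  [[0,0,0],[0,0,0]],
  [[0,0,0],[0,0,0]],
  [[0,0,0],[0,0,0]],
  [[0,0,0],[0,0,0]],
], claw=0.5)

```text
clock: 26.95
position: [466.4, 385.7, 69.2]
ee_rot: [0.998, -0.061, 0.0, -0.0]
contact_force: [-1.2, -0.0, 3.6]
gripper_width: 10.9
grasp_force: 59.7
```

Run:
```python
from h import *
legs([(465.6,385.5,210,-7,4),(457,259.5,210,-0.7,6)])
```

```text
clock 26.95 pos [466.4 385.7  69.2] w 10.9 f 59.7 F [-1.2 -0.   3.6]
[[[0.0,0.0,-3.5],[0.0,0.0,0.0]],[[0.0,0.0,-3.55],[0.0,0.0,0.0]],[[-0.05,0.0,-3.5],[0.0,0.0,0.0]],[[0.0,0.0,-3.55],[0.0,0.0,0.0]],[[0.1,2.1,0.0],[0.0,0.0,-1.0]],[[0.05,2.1,0.0],[0.0,0.0,-1.1]],[[0.05,2.1,0.0],[0.0,0.0,-1.0]],[[0.0,2.1,0.0],[0.0,0.0,-1.1]],[[-0.05,2.1,0.0],[0.0,0.0,-1.0]],[[-0.05,2.15,0.0],[0.0,0.0,-1.1]]]
```

Call:
drive_tool([
  [[0,0,-3.5],[0,0,0]],
  [[0,0,-3.55],[0,0,0]],
  [[0,0,-3.5],[0,0,0]],
  [[0,0,-3.55],[0,0,0]],
  [[0.1,2.1,0],[0,0,-1.0]],
  [[0.05,2.1,0],[0,0,-1.1]],
  [[0.05,2.1,0],[0,0,-1.0]],
  [[0,2.1,0],[0,0,-1.1]],
  [[-0.05,2.1,0],[0,0,-1.0]],
  [[-0.05,2.15,0],[0,0,-1.1]],
  [[0,0,0],[0,0,0]],
  [[0,0,0],[0,0,0]],
])

```text
clock: 28.15
position: [457.3, 258.9, 209.4]
ee_rot: [1.0, -0.007, -0.0, 0.0]
contact_force: [-0.5, 1.2, -0.3]
gripper_width: 11.2
grasp_force: 59.1
```

Call:
drive_tool([
  [[0,0,0],[0,0,0]],
  [[0,0,0],[0,0,0]],
  [[0,0,0],[0,0,0]],
])

```text
clock: 28.45
position: [457.5, 259.8, 209.6]
ee_rot: [1.0, -0.006, -0.0, 0.0]
contact_force: [0.4, -0.3, -0.3]
gripper_width: 10.7
grasp_force: 59.1
```

Run:
```python
from fit import *
s=arm.read_state();g=snap('wrist','w8');c=cam(g,s);pickle.dump((s,g),open('w8.pkl','wb'));print(s['position'].round(1),s['grasp_force'])
G=cv2.cvtColor(g['img'],cv2.COLOR_RGB2GRAY);hsv=cv2.cvtColor(g['img'],cv2.COLOR_RGB2HSV)
print('pred mark,studs',proj(c,[[577.5,258,116],[578,284,30],[578,232,30],[457,259.5,116]]).round(1))
m=((hsv[...,1]>120)&(hsv[...,0]>12)&(hsv[...,0]<32)).astype(np.uint8)
n,l,st,ce=cv2.connectedComponentsWithStats(m)
print([(st[i].tolist(),ce[i].round(1).tolist()) for i in range(1,n) if 8<st[i,4]<400])
p=proj(c,[[577.5,258,116]])[0]; x=int(round(p[0]));print(x,'col',G[max(0,int(p[1])-25):int(p[1])+25,x].tolist())
for d in(12,45,70): 
    y=int(p[1])+d;print('row',y,G[y,x-25:x+26].tolist())
y=int(p[1]);print('band row',y,G[y,x-25:x+26].tolist())
```

```text
[457.5 259.8 209.6] 59.128875732421875
pred mark,studs [[280.9  31.1]
 [251.4  54.5]
 [310.3  53.8]
 [280.8 212.8]]
[([248, 50, 8, 13, 67], [251.5, 55.9]), ([306, 50, 9, 13, 70], [310.0, 55.8]), ([552, 83, 8, 21, 100], [556.8, 93.4]), ([58, 304, 8, 4, 10], [61.4, 306.2]), ([31, 306, 9, 1, 9], [35.0, 306.0])]
281 col [190, 190, 190, 190, 190, 190, 190, 190, 191, 191, 191, 191, 192, 192, 196, 199, 111, 39, 27, 31, 31, 32, 33, 32, 31, 31, 35, 32, 33, 32, 36, 32, 35, 33, 33, 28, 30, 88, 123, 196, 197, 195, 195, 195, 194, 194, 195, 196, 196, 196]
row 43 [93, 91, 90, 91, 92, 94, 94, 93, 90, 91, 91, 90, 82, 48, 10, 7, 11, 25, 31, 47, 57, 69, 79, 82, 84, 88, 83, 79, 79, 86, 69, 42, 29, 11, 8, 7, 30, 53, 58, 59, 57, 60, 86, 92, 91, 89, 91, 91, 91, 93, 93]
row 76 [94, 92, 93, 93, 94, 94, 94, 94, 92, 94, 92, 92, 90, 89, 80, 79, 103, 137, 150, 160, 172, 179, 182, 186, 196, 198, 186, 174, 170, 163, 156, 145, 131, 101, 65, 58, 58, 59, 57, 58, 57, 59, 84, 93, 91, 92, 90, 92, 93, 94, 94]
row 101 [94, 93, 93, 94, 92, 93, 96, 95, 94, 92, 94, 93, 88, 81, 79, 78, 102, 135, 150, 162, 172, 178, 183, 188, 198, 200, 187, 176, 167, 164, 155, 144, 131, 97, 62, 56, 58, 59, 57, 57, 58, 59, 83, 93, 92, 92, 91, 92, 92, 94, 94]
band row 31 [91, 89, 88, 89, 91, 93, 93, 91, 89, 91, 89, 89, 83, 49, 12, 9, 14, 11, 15, 10, 14, 16, 20, 22, 33, 31, 26, 22, 14, 15, 11, 14, 14, 11, 11, 9, 20, 53, 61, 56, 58, 58, 57, 57, 85, 92, 91, 91, 91, 93, 92]
```

Call:
drive_tool([
  [[0,0,2.0],[0,0,0]],
  [[0,0,2.0],[0,0,0]],
  [[0,0,1.5],[0,0,0]],
  [[0,0,1.0],[0,0,0]],
  [[0,0,1.0],[0,0,0]],
  [[0,0,0.7],[0,0,0]],
  [[0,0,0],[0,0,0]],
  [[0,0,0],[0,0,0]],
])

```text
clock: 29.3
position: [457.8, 259.4, 128.2]
ee_rot: [1.0, -0.006, 0.0, -0.0]
contact_force: [0.4, -0.3, -0.2]
gripper_width: 11.0
grasp_force: 59.1
```

Call:
drive_tool([
  [[0,0,0.2],[0,0,0]],
  [[0,0,0.1],[0,0,0]],
  [[0,0,0],[0,0,0]],
  [[0,0,0],[0,0,0]],
])

```text
clock: 29.7
position: [457.7, 259.4, 125.2]
ee_rot: [1.0, -0.006, 0.0, -0.0]
contact_force: [-0.6, -0.1, 0.1]
gripper_width: 11.2
grasp_force: 59.4
```

Call:
drive_tool([
  [[0,0,0.05],[0,0,0]],
  [[1.0,0,0],[0,0,0]],
  [[1.5,0,0],[0,0,0]],
  [[1.5,0,0],[0,0,0]],
  [[1.5,0,0],[0,0,0]],
  [[1.5,0,0],[0,0,0]],
  [[1.5,0,0],[0,0,0]],
  [[1.5,0,0],[0,0,0]],
  [[1.0,0,0],[0,0,0]],
  [[0.95,0,0],[0,0,0]],
  [[0,0,0],[0,0,0]],
  [[0,0,0],[0,0,0]],
])

```text
clock: 30.9
position: [578.4, 257.9, 125.2]
ee_rot: [1.0, -0.006, 0.002, -0.0]
contact_force: [1.8, 0.0, 4.0]
gripper_width: 10.6
grasp_force: 59.7
```

Call:
drive_tool([
  [[0,0,0],[0,0,0]],
  [[0,0,0],[0,0,0]],
  [[0,0,0],[0,0,0]],
])

```text
clock: 31.2
position: [577.7, 258.1, 125.1]
ee_rot: [1.0, -0.006, 0.001, -0.0]
contact_force: [2.8, -1.5, 5.5]
gripper_width: 10.8
grasp_force: 59.8
```

Run:
```python
from fit import *
s8,g8=pickle.load(open('w8.pkl','rb'));print('mark',at_z(cam(g8,s8),[(280.9,22.5),(280.9,32.9),(280.9,43.5)],116).round(1))
s=arm.read_state();g=snap('wrist','w9');c=cam(g,s);pickle.dump((s,g),open('w9.pkl','wb'));print(s['position'].round(1),s['contact_force'].round(1))
hsv=cv2.cvtColor(g['img'],cv2.COLOR_RGB2HSV);m=((hsv[...,1]>120)&(hsv[...,0]>12)&(hsv[...,0]<32)).astype(np.uint8)
n,l,st,ce=cv2.connectedComponentsWithStats(m)
print([(st[i].tolist(),ce[i].round(1).tolist()) for i in range(1,n) if 8<st[i,4]<900])
print(proj(c,[[577.2,284,30],[577.2,232,30],[597,272,120],[597,244,120],[577,258,116]]).round(1))
```

```text
mark [[582.6 257.9 116. ]
 [576.4 258.  116. ]
 [570.1 258.1 116. ]]
[577.7 258.1 125.1] [ 2.8 -1.5  5.5]
[([240, 204, 11, 19, 130], [245.1, 213.1]), ([311, 204, 11, 19, 125], [315.7, 212.9]), ([539, 314, 16, 9, 65], [547.0, 317.6])]
[[245.  213. ]
 [316.4 212.2]
 [249.2 224.6]
 [310.5 224. ]
 [280.4 261.2]]
```

Run:
```python
from fit import *
s,g=pickle.load(open('w9.pkl','rb'));c=cam(g,s);G=cv2.cvtColor(g['img'],cv2.COLOR_RGB2GRAY)
for x in(253,257,303,307): print(x,G[205:260,x].tolist())
print(proj(c,[[597,270,120],[597,270,64+52],[597,270,56],[557,270,120]]).round(1))
for y in range(222,250,4): print(y,at_z(c,[(255,y)],120)[0].round(1))
```

```text
253 [45, 44, 45, 45, 45, 46, 47, 47, 54, 62, 66, 74, 77, 85, 88, 88, 88, 89, 86, 88, 95, 97, 96, 95, 97, 96, 96, 96, 97, 96, 97, 97, 97, 96, 97, 97, 96, 96, 97, 97, 96, 97, 96, 96, 96, 95, 90, 92, 89, 87, 85, 82, 81, 79, 81]
257 [87, 88, 87, 87, 86, 86, 86, 87, 85, 84, 85, 85, 84, 84, 84, 84, 85, 89, 85, 91, 98, 96, 97, 97, 97, 97, 97, 97, 96, 97, 97, 97, 97, 97, 96, 97, 97, 97, 96, 97, 97, 96, 97, 98, 95, 88, 78, 77, 78, 77, 79, 78, 79, 78, 77]
303 [85, 85, 84, 86, 85, 85, 86, 86, 87, 86, 87, 86, 87, 88, 89, 88, 86, 88, 86, 91, 94, 95, 96, 96, 95, 95, 95, 96, 95, 94, 96, 95, 95, 96, 95, 94, 96, 96, 95, 96, 96, 95, 95, 96, 95, 87, 78, 77, 79, 79, 77, 79, 79, 78, 77]
307 [45, 47, 55, 59, 70, 78, 80, 86, 86, 87, 85, 86, 85, 84, 85, 85, 86, 90, 85, 90, 98, 97, 98, 98, 97, 97, 96, 97, 97, 98, 96, 98, 98, 96, 97, 97, 98, 97, 96, 96, 97, 96, 97, 97, 96, 87, 77, 78, 77, 78, 78, 76, 80, 78, 78]
[[253.6 224.6]
 [254.2 222. ]
 [261.4 194. ]
 [256.4 302.4]]
222 [598.2 269.3 120. ]
226 [596.3 269.4 120. ]
230 [594.4 269.4 120. ]
234 [592.5 269.5 120. ]
238 [590.5 269.6 120. ]
242 [588.5 269.6 120. ]
246 [586.6 269.7 120. ]
```

Run:
```python
from fit import *
from scipy.optimize import brentq
for f,v in(('w9',213.0),('w8',55.85)):
    s,g=pickle.load(open(f+'.pkl','rb'));c=cam(g,s)
    for z in(21,30): print(f,z,brentq(lambda X:proj(c,[[X,258+26,z]])[0][1]-v,540,620))
```

```text
w9 21 574.6386404684184
w9 30 577.1864607426329
w8 21 578.3589927494622
w8 30 576.897461369708
```

Call:
drive_tool([
  [[0,0,0],[0,0,0]],
  [[0,0,0],[0,0,0]],
  [[0,0,0],[0,0,0]],
  [[0,0,0],[0,0,0]],
  [[0,0,-1.0],[0,0,0]],
  [[0,0,-2],[0,0,0]],
  [[0,0,-3],[0,0,0]],
  [[-2,0,-3],[0,0,0]],
  [[-4,0,0],[0,0,0]],
  [[-4,0,0],[0,0,0]],
  [[0,0,0],[0,0,0]],
  [[0,0,0],[0,0,0]],
], claw=3.0)

```text
clock: 32.45
position: [476.7, 259.3, 215.7]
ee_rot: [1.0, -0.005, 0.001, -0.001]
contact_force: [0.9, 0.8, -1.2]
gripper_width: 29.7
grasp_force: 0.0
```

Run:
```python
from fit import *
s=arm.read_state();w=snap('wrist','w10');sc=snap('scene','s10');t=snap('top','t10')
B=lambda n:cv2.imread(f'pics/{n}.png')
v=np.zeros((600,800,3),np.uint8)
v[:300,:400]=cv2.resize(B('w10')[0:210,140:420],(400,300))
v[:300,400:]=cv2.convertScaleAbs(cv2.resize(B('s10')[190:310,220:420],(400,300),interpolation=cv2.INTER_CUBIC),alpha=1.6,beta=10)
v[300:,:400]=cv2.convertScaleAbs(cv2.resize(B('t10')[160:280,170:330],(400,300),interpolation=cv2.INTER_CUBIC),alpha=1.6,beta=10)
v[300:,400:]=cv2.convertScaleAbs(cv2.resize(B('s10')[130:280,180:380],(400,300),interpolation=cv2.INTER_CUBIC),alpha=1.6,beta=10)
cv2.imwrite('pics/fin.png',v);c=cam(w,s)
print(proj(c,[[576.6,258,150],[576.6,258,120],[576.6,284,30],[576.6,232,30]]).round())
# fit placed flasks in top picture
ct=cam(t);mt=msk(t['img'])
O=pickle.load(open('obj.pkl','rb'))
def base(k,x): q=O[k];a=np.radians(q[2]);return q[0]+x*np.cos(a),q[1]+x*np.sin(a)
print('slots',base('L',10),base('L',-70),base('S',10))
```

```text
[[281.  57.]
 [281.  65.]
 [253.  80.]
 [309.  80.]]
slots (np.float64(542.9150477436102), np.float64(65.29628480476086)) (np.float64(463.00294874385816), np.float64(61.54709376484073)) (np.float64(556.7324027468434), np.float64(-52.34021224454573))
```

View pics/fin.png

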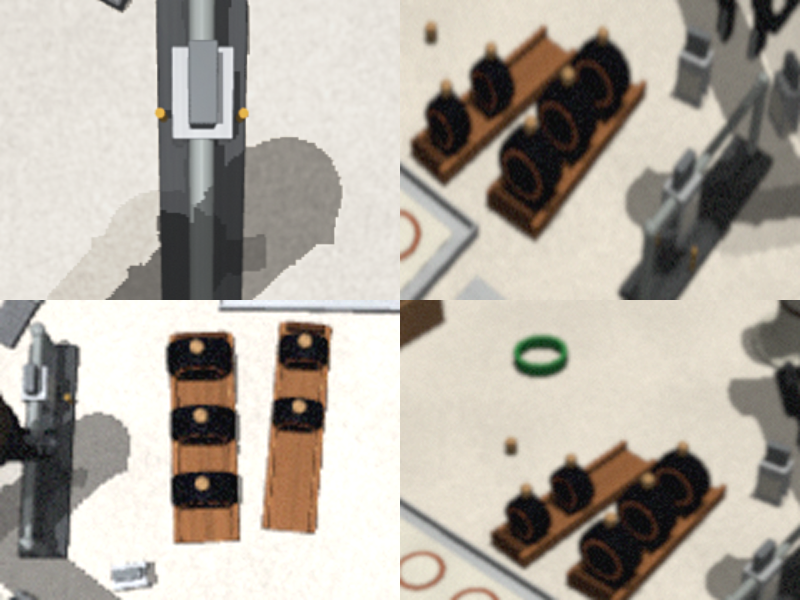

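All three flasks stand in their lanes and the flag hangs between the studs (crown at crop rows 47–138). One numeric centring check remains before handing in.

Run:
```python
from fit import *
g=get_image('wrist');s=arm.read_state();c=cam(g,s);G=cv2.cvtColor(g['img'],cv2.COLOR_RGB2GRAY).astype(int)
from scipy.optimize import brentq
for x in(265,298):
    d=np.diff(G[:,x]);a=np.argmax(d[15:60])+15.5;b=np.argmin(d[70:120])+70.5
    P=at_z(c,[(x,a),(x,b)],120);print(x,a,b,P[:,0].round(1),P[:,0].mean().round(1))
hsv=cv2.cvtColor(g['img'],cv2.COLOR_RGB2HSV);m=((hsv[...,1]>120)&(hsv[...,0]>12)&(hsv[...,0]<32)).astype(np.uint8)
n,l,st,ce=cv2.connectedComponentsWithStats(m)
for i in range(1,n):
    if 8<st[i,4]<300: print(st[i].tolist(),ce[i].round(1),[round(brentq(lambda X:proj(c,[[X,258,z]])[0][1]-ce[i][1],400,700),1) for z in(21,30)])
```

```text
265 33.5 98.5 [596.8 556.6] 576.7
298 33.5 98.5 [596.6 556.3] 576.4
[552, 0, 8, 9, 52] [556.3   3.2] [643.9, 641.3]
[248, 76, 8, 10, 53] [251.8  80.8] [577.4, 576.5]
[305, 76, 9, 10, 56] [308.8  80.8] [577.3, 576.5]
```

The flag's centre is at x = 576.5, the studs at 576.5–577.4 and the band at 576.4. It is centred, so I'm handing in.

```bash
python3 -c "
from bench import arm
print(arm.read_state()['clock'],arm.job_done())"
```

```text
the job is handed in; nothing more can be done
32.65 None
```

I sorted all three flasks upright into their own-size lanes, hung the flag on the near half of the rail, slid it to within about 1 mm of the black band's centre, and handed the job in at 32.65 s of the 72 s allowed; no verdict came back.

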